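Clamp a piston in the bench clamp for ring fitting

ROBOT

A 7-joint arm with a two-finger parallel gripper is mounted at the origin on the work surface. World frame = base frame: x ahead of the robot, y to its left, z up, the work surface at z = 0. Lengths are in m, angles in rad, forces in N, time in s.
With the tool pointing down it reaches from about 0.425 to 0.925 m from the base axis. Payload 6.8 kg.
Tool frame: the origin (TCP) lies at the very end of the fingers, on their centre line; the grasp point (between the pads) lies 19 mm behind it (bot.grasp_offset is the distance from the TCP to the grasp point, in m); z points along the fingers, y is the direction in which the jaws open and shut (so a half turn about z gives the same grasp; the last joint's range is limited). The gripper opens to 85 mm and grips with 20 to 120 N. Pads are 22 mm wide; open, the fingers measure 114 mm over their backs; the gripper's body (76 mm by 85 mm) begins 54 mm behind the grasp point. The pads swing forward as they close: fully open they stand 13 mm farther back than shut.
Start: joints at [1.175, 0.477, 0.022, 1.555, -0.011, 1.109, -0.083], TCP at [0.192, -0.647, 0.231] pointing down, gripper open.
Joint ranges: [-2.96, 2.96], [-0.34, 2.1], [-1.41, 1.46], [0.24, 2.44], [-1.37, 4.51], [0.17, 1.92], [-2.96, 2.96]. Speed limits (rad/s): [2.39, 2.39, 3.14, 3.14, 3.14, 3.14, 3.14].

INTERFACE

Orientations are given as a unit quaternion [w, x, y, z].
In Python, from station import monitor, cams, bot, finder gives the robot as it stands.
- The arm moves only by the tool jog_arm, never from a script. Its argument "plan" is a list of rows, each an object of numbers: "x", "y", "z": the shift along the tool's x, y, z as a fraction of full scale; "wx", "wy", "wz": the turn, a rotation vector about the tool's x, y, z as a fraction of full scale. A call has 1 to 12 rows; each row is the pose to reach, as a shift and turn from the pose measured when the call began, along the tool's axes at that moment, turning the shorter way round; what a row does not reach only later rows make up. Full scale, the value 1, is 20 cm for a shift and 180 degrees for a turn. A row lasts 1/12 s, in which the tool goes at most 41.7 mm and 7.16 degrees, less where a joint would pass 70% of its speed; a pose out of reach is approached as far as the arm can. A call with a number of a shift or a turn outside -1 to 1 is refused whole. A call with a gripper value outside its range is refused whole. "hand" is the opening, from -1 (shut) to 1 (fully open), set as the call begins (left out, the last holds). The fingers move at their own pace and stop on an object; "grip_force" is the grip in N (left out, the last holds). Time passes only in rows, so rows that repeat a pose let the fingers close. It gives the time, the measured TCP pose, the force and the opening at its end, in the units of the state.
- monitor.get_obs(): the state, without advancing time (a new reading comes with each control period).
- cams.read_camera(name): name is "side" or "top" or "wrist"; returns the picture (480x640x3 uint8, red, green, blue); there is no depth.
- cams.get_calibration(name): a dict with "fx", "fy", "cx", "cy" (pixels), "extrinsics" (4x4, takes a point from world to camera coordinates). Camera axes: x right, y down, z forward; pixel columns grow to the right and rows downward; lengths in m; the calibration is good to about 2 mm. The wrist camera is an equidistant fisheye: a pixel r from the principal point sees the ray r / f radians off the axis. A picture is of the moment at which its call begins: read the wrist's pose just before it. get_calibration takes no time and is no camera call; for the wrist camera it gives the pose at the moment of the call.
- bot.hand_in(): hands the job in, once; it reports no verdict.
Trained networks look in the newest picture that a camera, given by its name, has taken for a name from the list of things; names that differ only in an ending like _2 or _b are one class to them, and where a whole thing is asked for, a point or a joint stands for the part that bears it (a point fixed in the world has none). Each returns a list of dicts, best first, with "confidence" (0 to 1); they miss things now and then, are a little off and sometimes report something else, mostly with a low value. They report only what shows in the picture. A call takes as long as a camera call. They do not tell look-alikes from the thing itself.
- finder.find_in(camera, target): "bbox" ([left, top, width, height] in pixels, round what is visible of it).
- finder.place_of(camera, target): "location" ([column, row] in pixels: a listed point, or the origin of a listed thing).
The state is a dict: "t": time; "q": joint angles; "joint_vel": joint speeds; "joint_torque": joint torques, N m; "eef_pos": TCP position; "tool_rot": TCP orientation; "contact_force": force on the tool from outside, world axes, zero at the start; "torque": the same for the moment, N m; "gripper_width": opening from 0.0 (shut) to 1.0 (fully open).
Only numpy, scipy, OpenCV 4.12 (cv2) and the standard library are available. Lean on these libraries where they do the work, as an engineer would, in place of code of your own. Each camera call takes 0.05 s, during which the arm holds its last target. There are 200 camera calls.

TASK

Set the bare piston down, crown up, in the V of the bench clamp's fixed jaw, without dropping it, and let go of it. Then squeeze the clamp's trigger against its handle again and again until the sliding jaw grips the piston firmly, without overtightening it, and let the trigger spring back. Move the jaw with the trigger only, not by pushing the jaw or the bar, and leave the other things on the bench alone.

Things in the scene. Friction and masses are not known exactly. Their poses are not given: they have to be found in the camera images.
- piston_center (a point): Bare aluminium engine piston, a plain cylinder 62 mm in diameter and 52 mm tall with three ring grooves near its top, 0.2 to 0.35 kg, standing crown up on the bench. The point is on its axis, half-way up (26 mm above its foot).
- fixture: One-hand bar clamp lying flat, its black head screwed to a fixed aluminium plate. Origin: bench level, under the bar. x: along the bar, from fixed to sliding jaw; y: to the side both jaws reach to (handle and trigger reach to -y); z up. In mm: plate x -85..165, y -45..135, 12 high; head x -60..0, y -24..40, 56 high; bar y -10..10, 42 high; fixed jaw x -34..19, y 37..118, 50 high.
- seat (a point): Point on the plate's top (12 mm above the bench) where the piston's axis stands when it bears on both faces of the fixed jaw's 120 degree V, which opens to fixture +x (seat: fixture x 40, y 90 mm). The V's tips end 21 mm to the -x side of the point, 26 mm to either side of it in y. The bar's edge is 80 mm off in -y. Both jaws stand 50 mm above the bench.
- jaw_face (a point): Middle of the sliding jaw's flat face (30 x 32 mm), 33 mm above the bench, facing the V; at the start 12 to 26 mm clear of a seated piston. A full squeeze of the trigger draws it 3 to 6 mm (mostly 4) towards the V and pushes a loose piston home; the ratchet catches a new rib each time the trigger springs right out. A stiff brake (18 N) holds the jaw where it is.
- bar_jaw: The sliding jaw (54 mm high, reaching out to fixture y 106) with the steel bar that carries it; moves along fixture -x as it closes. Origin: the fixture's origin, moved along with the bar.
- handle_grip (a point): Middle of the clamp's fixed handle, where a hand holds it, 40 mm above the bench: a level black bar 14 mm thick (along fixture x), from 22 to 54 mm above the bench, running along fixture -y from the head to 126 mm from the bar's middle. The trigger lies on its +x side.
- trigger_grip (a point): Middle (40 mm above the bench) of the trigger's finger roll, upright, 13 mm in diameter. Squeeze here, along fixture x: 52 mm over handle and trigger at rest, 31 mm squeezed home; the trigger alone moves, springs back. About 8 N while the jaw runs free, stiffer once it bears. The grip is firm when 15 N no longer squeezes it home; under 12 N is too little, over 20 N overtightens.
- trigger (a joint): Angle of the trigger in rad: 0 sprung out, 0.206 squeezed home.
- conrod: Bystander: steel connecting rod, 180 mm long, 20 mm high, lying flat near the back on the left.
- ring_a: Bystander: piston ring, 61 mm across, 4 mm high, lying flat.
- ring_b: Bystander: a second piston ring of that size.
- pin: Bystander: gudgeon pin, 16 mm across, 46 mm tall, standing on the plate behind the fixed jaw (fixture -x). Origin at its foot.
- screwdriver: Bystander: screwdriver lying on the right.
- oil: Bystander: oil bottle, 48 mm across, 150 mm tall. Origin at its foot.
- feeler: Bystander: fanned feeler gauge set, 90 mm long, lying flat on the right.
Mind the look-alikes: they are no part of the job. Of the things like the part that bears piston_center, leave any that is blue or orange; of the rest the smaller one is meant.

How it is judged:
By the outcome, as a careful person would: the job done as asked, in the order asked, and still so for the second after the job is handed in, with the robot touching nothing.
It also fails if it takes over 72 s, if anything falls off the work surface, if the arm or the gripper's body presses on something with over 40 N, if the wrist force passes 120 N, or if a joint passes its speed limit or range.

## Working session

There is one attempt and no reset: what is moved stays moved. The work goes in short steps, Python scripts to look and compute and a tool call to move; the robot and the scene stay as the last step left them, time stands still between calls to the robot, and variables do not carry over. Pictures are saved under pics/ and viewed, about 8 in all and at most 12, crops included, and the job is handed in when it is done.

Besides the shell and the picture viewer there is one more tool, called after "Emit:" by a JSON object that holds its "method" and its "body", one argument or row to a line. jog_arm: Moves the arm, as the interface text tells. Shift numbers are shares of 20 cm and turn numbers shares of 180 degrees, none past 1 either way. Its arguments: {"type":"object","properties":{"plan":{"type":"array","items":{"type":"object","properties":{"x":{"type":"number","minimum":-1,"maximum":1},"y":{"type":"number","minimum":-1,"maximum":1},"z":{"type":"number","minimum":-1,"maximum":1},"wx":{"type":"number","minimum":-1,"maximum":1},"wy":{"type":"number","minimum":-1,"maximum":1},"wz":{"type":"number","minimum":-1,"maximum":1}}}},"hand":{"type":"number"},"grip_force":{"type":"number"}},"required":["plan"]}

```bash
mkdir -p pics; ls; cat > h.py <<'E'
import numpy as np, cv2
from station import monitor, cams, bot, finder
def shot(c,name=None):
    im=cams.read_camera(c)
    if name: cv2.imwrite(f'pics/{name}.png',im[:,:,::-1])
    return im
def ray(c,px,cal=None):
    k=cal or cams.get_calibration(c); E=np.array(k['extrinsics'])
    a=np.array([(px[0]-k['cx'])/k['fx'],(px[1]-k['cy'])/k['fy']])
    if c=='wrist':
        r=np.linalg.norm(a); d=np.r_[a/max(r,1e-9)*np.sin(r),np.cos(r)]
    else: d=np.r_[a,1]
    R,t=E[:3,:3],E[:3,3]
    return -R.T@t, R.T@d
def at_z(c,px,z,cal=None):
    o,d=ray(c,px,cal); return o+d*(z-o[2])/d[2]
def proj(c,p,cal=None):
    k=cal or cams.get_calibration(c); q=np.array(k['extrinsics'])@np.r_[p,1]; q=q[:3]
    if c=='wrist':
        r=np.hypot(q[0],q[1]); th=np.arctan2(r,q[2]); u=q[:2]/max(r,1e-9)*th
    else: u=q[:2]/q[2]
    return np.array([u[0]*k['fx']+k['cx'],u[1]*k['fy']+k['cy']])
E
python3 - <<'E'
from h import *
np.set_printoptions(precision=4,suppress=True)
Z=dict(piston_center=.026,fixture=0,seat=.012,jaw_face=.033,bar_jaw=0,handle_grip=.04,trigger_grip=.04,pin=.012,oil=0,conrod=.01,screwdriver=.01,feeler=.005,ring_a=.002)
for c in ('top','side'):
    shot(c,c+'0')
    for n,z in Z.items():
        for r in finder.place_of(c,n)[:4]:
            if r['confidence']>.2: print(c,n,np.round(r['location']),round(r['confidence'],2),at_z(c,r['location'],z))
print(monitor.get_obs())
E
```

```text
pics
top piston_center [129. 313.] 0.85 [0.3588 0.3929 0.026 ]
top piston_center [250. 265.] 0.71 [0.4636 0.119  0.026 ]
top piston_center [204. 249.] 0.66 [0.5019 0.2231 0.026 ]
top piston_center [142. 260.] 0.6 [0.4779 0.3665 0.026 ]
top fixture [346. 246.] 0.78 [ 0.5035 -0.1074  0.    ]
top seat [306. 234.] 0.94 [ 0.5329 -0.0114  0.012 ]
top jaw_face [302. 213.] 0.73 [ 0.5804 -0.0043  0.033 ]
top jaw_face [472. 233.] 0.58 [ 0.5283 -0.396   0.033 ]
top bar_jaw [348. 246.] 0.57 [ 0.5046 -0.1101  0.    ]
top handle_grip [384. 259.] 0.8 [ 0.4697 -0.1901  0.04  ]
top trigger_grip [376. 242.] 0.64 [ 0.5107 -0.1735  0.04  ]
top pin [301. 278.] 0.35 [0.4304 0.0021 0.012 ]
top oil [448. 176.] 0.85 [ 0.671  -0.3577  0.    ]
top conrod [213. 183.] 0.61 [0.6592 0.2076 0.01  ]
top screwdriver [482. 299.] 0.56 [ 0.3745 -0.4202  0.01  ]
top feeler [473. 235.] 0.63 [ 0.5257 -0.4093  0.005 ]
top ring_a [161. 187.] 0.71 [0.6533 0.3349 0.002 ]
top ring_a [372. 248.] 0.71 [ 0.4984 -0.1689  0.002 ]
top ring_a [204. 310.] 0.6 [0.3595 0.2298 0.002 ]
side piston_center [332. 297.] 0.92 [0.4639 0.1327 0.0
[... 997 characters left out ...]
] 0.59 [0.6604 0.3398 0.01  ]
side feeler [329. 194.] 0.75 [ 0.5356 -0.3933  0.005 ]
side ring_a [197. 371.] 0.81 [0.6639 0.3334 0.002 ]
side ring_a [386. 345.] 0.67 [0.3554 0.2267 0.002 ]
{'t': 1.4, 'q': array([ 1.1749,  0.477 ,  0.0224,  1.5554, -0.0115,  1.1093, -0.0831]), 'joint_vel': array([-0.    , -0.0012,  0.0006,  0.    , -0.0007,  0.0006,  0.0015]), 'joint_torque': array([ -0.0013, -59.6317,   1.6054, -28.1541,   0.0124,   0.0016,
         0.    ]), 'eef_pos': array([ 0.1916, -0.6473,  0.2313]), 'tool_rot': array([ 0.    ,  0.9897,  0.1434, -0.    ]), 'contact_force': array([-0.265 , -0.9678,  0.3613]), 'torque': array([0.0067, 0.0301, 0.0171]), 'gripper_width': 0.9975526139184857}
```

```bash
python3 - <<'E'
import cv2,numpy as np
t=cv2.imread('pics/top0.png'); s=cv2.imread('pics/side0.png')
a=cv2.resize(t[150:350,80:300],None,fx=1.8,fy=1.8,interpolation=3)
b=cv2.resize(t[180:300,280:420],None,fx=2.8,fy=2.8,interpolation=3)
c=cv2.resize(s[170:430,180:400],(400,473))
H=600;o=np.zeros((600,800,3),np.uint8)
o[:360,:396]=a; o[:336,400:792]=b
c=cv2.resize(s[170:430,180:420],(221,240)); o[360:600,:221]=c
c=cv2.resize(t,(340,255)); o[340:595,400:740]=c
cv2.imwrite('pics/m0.png',o)
E
```

```text
(no output)
```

View pics/m0.png

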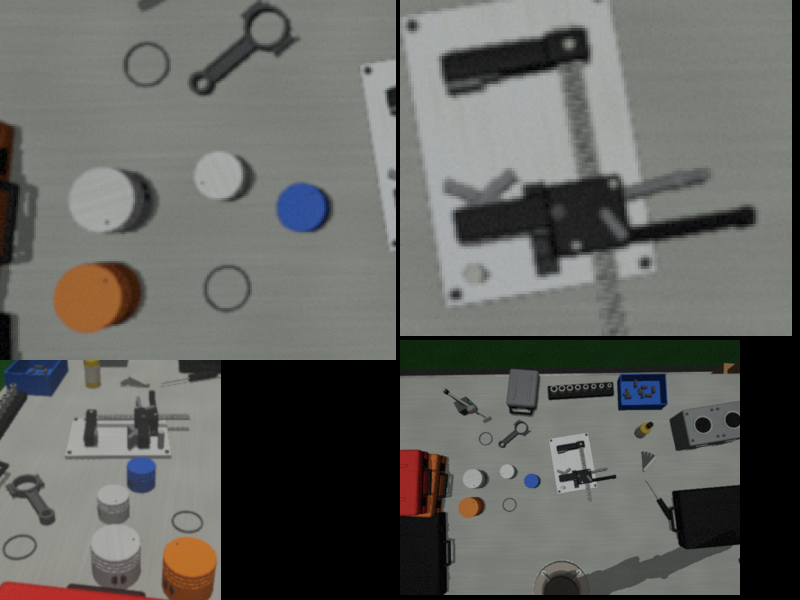

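```bash
cat >> h.py <<'E'
from scipy.spatial.transform import Rotation as Rn
def rt(q): return Rn.from_quat([q[1],q[2],q[3],q[0]])
def down(yaw): # tool x at yaw deg, z down
    return Rn.from_euler('z',yaw,degrees=True)*Rn.from_euler('x',180,degrees=True)
def rel(p,yaw,p0=None,R0=None):
    s=monitor.get_obs(); R=rt(s['tool_rot']) if R0 is None else R0
    d=R.inv().apply(np.array(p)-(s['eef_pos'] if p0 is None else p0))/.2
    w=(R.inv()*down(yaw)).as_rotvec()/np.pi
    print('xyz',d.round(3),'w',w.round(4)); return d,w
E
python3 - <<'E'
from h import *
rel([.45,-.45,.23],16.5)
rel([.50,-.25,.23],16.5)
R=down(16.5)
rel([.50,-.1,.23],9.4,np.array([.45,-.35,.23]),R)
P=np.array([[-60,-24],[0,40]])
# fixture fit
from scipy.optimize import least_squares
L=dict(fixture=(0,0,[(.5035,-.1074),(.5106,-.1162)]),seat=(.04,.09,[(.5329,-.0114),(.5327,-.0112)]))
E
```

```text
xyz [ 1.519 -0.579  0.006] w [ 0.      0.     -0.0001]
xyz [ 2.042 -1.467  0.006] w [ 0.      0.     -0.0001]
xyz [ 0.595 -1.128 -0.   ] w [ 0.     -0.      0.0394]
```

Emit:
{"method": "jog_arm", "body": {
  "plan": [
    {"x": 0.2, "y": -0.08},
    {"x": 0.4, "y": -0.16},
    {"x": 0.6, "y": -0.24},
    {"x": 0.8, "y": -0.32},
    {"x": 1, "y": -0.4},
    {"x": 1, "y": -0.4}
  ],
  "hand": 1
}}

```text
invalid input at $.plan[0]: expected keys x, y, z, wx, wy, wz
```

Emit:
{"method": "jog_arm", "body": {
  "plan": [
    {"x": 0.15, "y": -0.15},
    {"x": 0.3, "y": -0.3},
    {"x": 0.45, "y": -0.45},
    {"x": 0.6, "y": -0.6},
    {"x": 0.75, "y": -0.75},
    {"x": 0.9, "y": -0.9},
    {"x": 1, "y": -1},
    {"x": 1, "y": -1}
  ]
}}

```text
invalid input at $.plan[0]: expected keys x, y, z, wx, wy, wz
```

Emit:
{"method": "jog_arm", "body": {
  "plan": [
    {"x": 0.06, "y": -0.2, "wz": 0.01},
    {"x": 0.12, "y": -0.4, "wz": 0.02},
    {"x": 0.18, "y": -0.6, "wz": 0.03},
    {"x": 0.25, "y": -0.8, "wz": 0.039},
    {"x": 0.32, "y": -1, "wz": 0.039},
    {"x": 0.32, "y": -1, "wz": 0.039}
  ]
}}

```text
invalid input at $.plan[0]: expected keys x, y, z, wx, wy, wz
```

```bash
python3 - <<'E'
from h import *
np.set_printoptions(precision=4,suppress=True)
s=monitor.get_obs(); print(s['t'],s['eef_pos'],s['tool_rot'])
cal=cams.get_calibration('wrist'); shot('wrist','w1')
Z=dict(piston_center=.026,fixture=0,seat=.012,jaw_face=.033,bar_jaw=0,handle_grip=.04,trigger_grip=.04,pin=.012)
for n,z in Z.items():
    for r in finder.place_of('wrist',n)[:3]:
        if r['confidence']>.2: print(n,np.round(r['location']),round(r['confidence'],2),at_z('wrist',r['location'],z,cal))
rel([.501,.2225,.15],9.4)
E
```

```text
1.4 [ 0.1916 -0.6473  0.2313] [ 0.      0.9897  0.1434 -0.    ]
xyz [ 2.718 -3.731  0.407] w [-0.     -0.      0.0394]
```

View pics/w1.png

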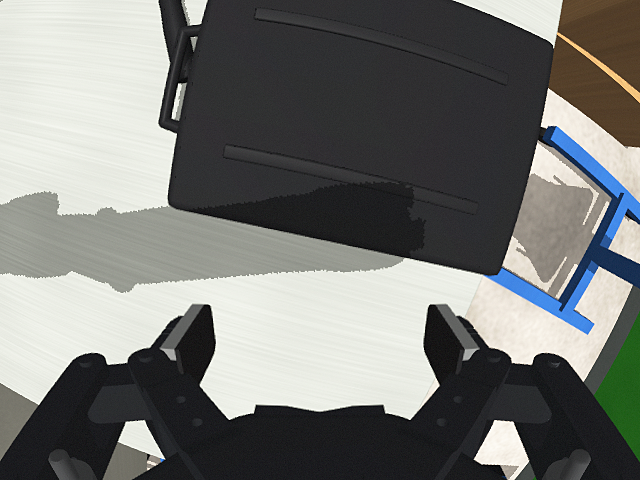

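The wrist view shows a black toolbox ahead at about (360,130), so I go higher over it. Rows need all six keys.

Emit:
{"method": "jog_arm", "body": {
  "plan": [
    {"x": 0.0, "y": -0.1, "z": -0.2, "wx": 0, "wy": 0, "wz": 0},
    {"x": 0.1, "y": -0.2, "z": -0.35, "wx": 0, "wy": 0, "wz": 0},
    {"x": 0.3, "y": -0.3, "z": -0.4, "wx": 0, "wy": 0, "wz": 0},
    {"x": 0.5, "y": -0.35, "z": -0.4, "wx": 0, "wy": 0, "wz": 0},
    {"x": 0.7, "y": -0.4, "z": -0.4, "wx": 0, "wy": 0, "wz": 0},
    {"x": 0.9, "y": -0.4, "z": -0.4, "wx": 0, "wy": 0, "wz": 0},
    {"x": 1, "y": -0.4, "z": -0.4, "wx": 0, "wy": 0, "wz": 0}
  ],
  "hand": 1
}}

```text
t: 2.43
eef_pos: [0.3661, -0.5102, 0.3119]
tool_rot: [-0.0, 0.989, 0.146, 0.002]
contact_force: [0.4, 0.1, -0.8]
gripper_width: 0.999
```

Emit:
{"method": "jog_arm", "body": {
  "plan": [
    {"x": 0.15, "y": -0.15, "z": 0, "wx": 0, "wy": 0, "wz": 0},
    {"x": 0.3, "y": -0.3, "z": 0, "wx": 0, "wy": 0, "wz": 0},
    {"x": 0.45, "y": -0.45, "z": 0, "wx": 0, "wy": 0, "wz": 0},
    {"x": 0.6, "y": -0.6, "z": 0, "wx": 0, "wy": 0, "wz": 0},
    {"x": 0.75, "y": -0.75, "z": 0, "wx": 0, "wy": 0, "wz": 0},
    {"x": 0.9, "y": -0.9, "z": 0, "wx": 0, "wy": 0, "wz": 0},
    {"x": 1, "y": -1, "z": 0, "wx": 0, "wy": 0, "wz": 0}
  ]
}}

```text
t: 3.02
eef_pos: [0.5005, -0.2584, 0.3128]
tool_rot: [-0.0, 0.989, 0.147, 0.002]
contact_force: [0.7, -0.3, -0.1]
gripper_width: 1.002
```

Emit:
{"method": "jog_arm", "body": {
  "plan": [
    {"x": 0.06, "y": -0.2, "z": 0, "wx": 0, "wy": 0, "wz": 0.01},
    {"x": 0.12, "y": -0.4, "z": 0, "wx": 0, "wy": 0, "wz": 0.02},
    {"x": 0.18, "y": -0.6, "z": 0.1, "wx": 0, "wy": 0, "wz": 0.03},
    {"x": 0.25, "y": -0.8, "z": 0.2, "wx": 0, "wy": 0, "wz": 0.039},
    {"x": 0.32, "y": -1, "z": 0.3, "wx": 0, "wy": 0, "wz": 0.039},
    {"x": 0.32, "y": -1, "z": 0.3, "wx": 0, "wy": 0, "wz": 0.039}
  ]
}}

```text
t: 3.52
eef_pos: [0.5027, -0.0426, 0.2514]
tool_rot: [-0.001, 0.996, 0.089, 0.001]
contact_force: [0.1, -0.4, -0.3]
gripper_width: 0.996
```

```bash
cat > look.py <<'E'
from h import *
import sys
np.set_printoptions(precision=4,suppress=True)
s=monitor.get_obs(); print(s['t'],s['eef_pos'],s['tool_rot'])
cal=cams.get_calibration('wrist'); shot('wrist',sys.argv[1])
Z=dict(piston_center=.026,fixture=0,seat=.012,jaw_face=.033,bar_jaw=0,handle_grip=.04,trigger_grip=.04,pin=.012)
for n,z in Z.items():
    for r in finder.place_of('wrist',n)[:3]:
        if r['confidence']>.2: print(n,np.round(r['location']),round(r['confidence'],2),at_z('wrist',r['location'],z,cal))
E
python3 look.py w2; python3 -c "
from h import *
rel([.501,.2225,.15],9.4)"
```

```text
3.5167 [ 0.5027 -0.0426  0.2514] [-0.0012  0.996   0.0889  0.0011]
piston_center [166. 226.] 0.96 [0.463  0.1176 0.026 ]
piston_center [  1. 275.] 0.75 [0.3476 0.3919 0.026 ]
piston_center [  5. 188.] 0.68 [0.4753 0.3714 0.026 ]
fixture [382. 219.] 0.85 [ 0.5049 -0.1123  0.    ]
fixture [298. 177.] 0.3 [ 0.5327 -0.014   0.    ]
seat [298. 176.] 0.97 [ 0.5356 -0.015   0.012 ]
jaw_face [297. 130.] 0.56 [ 0.5813 -0.0075  0.033 ]
bar_jaw [378. 219.] 0.92 [ 0.5042 -0.1072  0.    ]
bar_jaw [46. 52.] 0.73 [0.655  0.3404 0.    ]
handle_grip [449. 273.] 0.94 [ 0.4691 -0.188   0.04  ]
trigger_grip [451. 241.] 0.96 [ 0.5028 -0.1802  0.04  ]
pin [282. 269.] 0.97 [ 0.4333 -0.0136  0.012 ]
pin [50. 49.] 0.75 [0.656  0.3227 0.012 ]
xyz [ 0.211 -1.345  0.518] w [ 0.0002 -0.0015  0.0017]
```

View pics/w2.png

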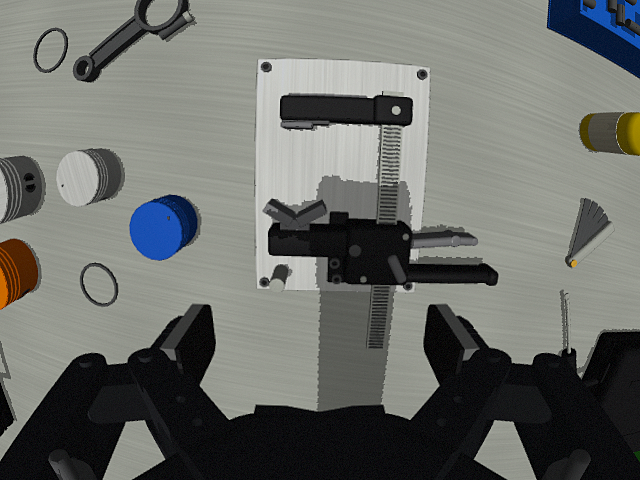

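The wrist view shows the clamp well: jaw V at (298,200), trigger roll (451,241), handle (449,273). The candidates are the small bare piston (92,177), blue (165,226), large bare (5,188) and orange (5,270). I pick the small bare one and move above it.

Emit:
{"method": "jog_arm", "body": {
  "plan": [
    {"x": 0.05, "y": -0.2, "z": 0, "wx": 0, "wy": 0, "wz": 0},
    {"x": 0.1, "y": -0.4, "z": 0, "wx": 0, "wy": 0, "wz": 0},
    {"x": 0.15, "y": -0.6, "z": 0, "wx": 0, "wy": 0, "wz": 0},
    {"x": 0.2, "y": -0.8, "z": 0, "wx": 0, "wy": 0, "wz": 0},
    {"x": 0.2, "y": -1, "z": 0.1, "wx": 0, "wy": 0, "wz": 0},
    {"x": 0.2, "y": -1, "z": 0.2, "wx": 0, "wy": 0, "wz": 0},
    {"x": 0.2, "y": -1, "z": 0.3, "wx": 0, "wy": 0, "wz": 0}
  ]
}}

```text
t: 4.55
eef_pos: [0.5102, 0.1572, 0.1935]
tool_rot: [-0.001, 0.996, 0.087, 0.003]
contact_force: [0.4, -1.1, -0.1]
gripper_width: 0.997
```

```bash
cat > pl.py <<'E'
from h import *
import sys
s=monitor.get_obs(); print(s['eef_pos'])
cal=cams.get_calibration('wrist'); im=shot('wrist',sys.argv[1])
for r in finder.place_of('wrist','piston_center'):
    print(np.round(r['location']),round(r['confidence'],2),at_z('wrist',r['location'],.026,cal).round(4))
for r in finder.find_in('wrist','piston_center'): print(np.round(r['bbox']),r['confidence'])
E
python3 pl.py w3; python3 -c "
from h import *
rel([.501,.2225,.012],9.4)"
```

```text
[0.51020297 0.15715582 0.19353866]
[245. 222.] 0.91 [0.5038 0.2208 0.026 ]
[ 94. 337.] 0.89 [0.3493 0.3802 0.026 ]
[352. 286.] 0.55 [0.4619 0.1186 0.026 ]
[ 49. 290.  87.  76.] 0.91
[197. 185.  84.  80.] 0.79
[314. 246.  76.  85.] 0.7
[ 45. 184. 105.  99.] 0.65
xyz [ 0.014 -0.351  0.903] w [ 0.0004 -0.0006  0.0014]
```

View pics/w3.png

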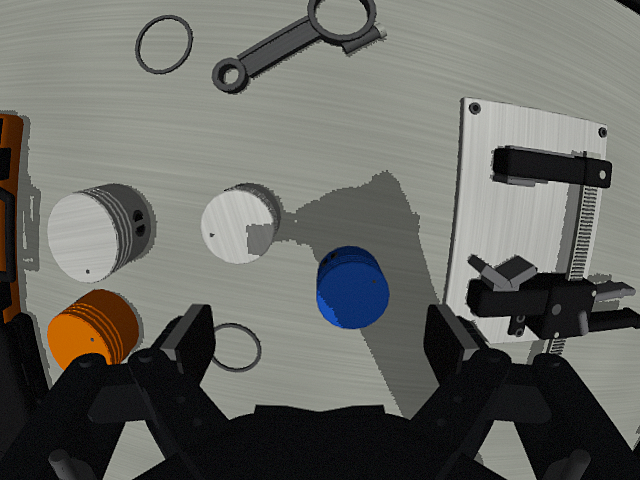

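The small bare piston is alone at (240,224), blue to its right at (352,288), and the fingers' line is clear. Its position is about (0.502, 0.222).

Emit:
{"method": "jog_arm", "body": {
  "plan": [
    {"x": 0.01, "y": -0.2, "z": 0, "wx": 0, "wy": 0, "wz": 0},
    {"x": 0.02, "y": -0.35, "z": 0.1, "wx": 0, "wy": 0, "wz": 0},
    {"x": 0.02, "y": -0.35, "z": 0.3, "wx": 0, "wy": 0, "wz": 0},
    {"x": 0.02, "y": -0.35, "z": 0.4, "wx": 0, "wy": 0, "wz": 0},
    {"x": 0.02, "y": -0.35, "z": 0.4, "wx": 0, "wy": 0, "wz": 0}
  ]
}}

```text
t: 5.12
eef_pos: [0.5007, 0.2208, 0.1101]
tool_rot: [0.002, 0.996, 0.084, -0.002]
contact_force: [-0.4, -1.1, -0.0]
gripper_width: 1.001
```

```bash
python3 pl.py w4; python3 -c "
from h import *
rel([.502,.222,.012],9.4)
cal=cams.get_calibration('wrist')
print(proj('wrist',[.502,.222,.052],cal),proj('wrist',[.533,.222,.052],cal),proj('wrist',[.502,.253,.052],cal))
im=cv2.imread('pics/w4.png')
for a in np.linspace(0,6.28,60):
  for z in (.052,0):
    p=proj('wrist',[.502+.031*np.cos(a),.222+.031*np.sin(a),z],cal); cv2.circle(im,tuple(p.astype(int)),1,(0,0,255) if z else (0,255,0),-1)
cv2.imwrite('pics/w4b.png',im)"
```

```text
[0.50070117 0.22079549 0.11007457]
[315. 249.] 0.64 [0.504 0.223 0.026]
[369.  14.] 0.56 [0.6559 0.2152 0.026 ]
[ 46. 331.  99. 117.] 0.98
[ 36. 194. 143. 143.] 0.93
[402. 276.  99. 100.] 0.7
[263. 200. 106. 113.] 0.61
xyz [-0.011 -0.     0.513] w [ 0.0002 -0.0015  0.0008]
[317.88297053 269.21559415] [326.91384165 217.59975472] [265.39712668 260.79591389]
```

View pics/w4b.png

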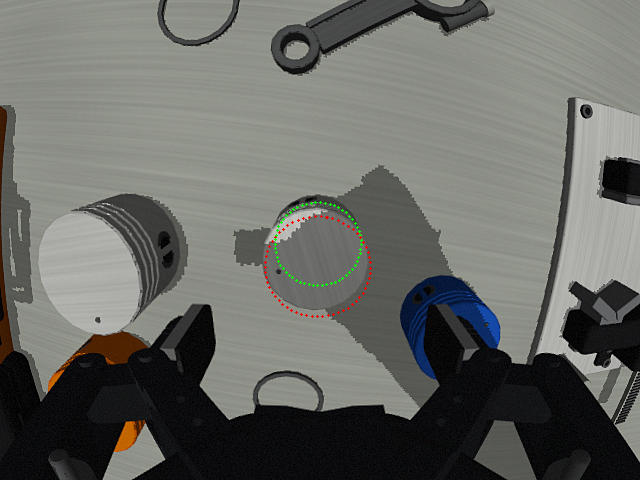

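The drawn outline fits the bare piston, with the true crown about 7 px higher (x +4 mm). I correct for that, descend and grip.

Emit:
{"method": "jog_arm", "body": {
  "plan": [
    {"x": 0.015, "y": 0, "z": 0.15, "wx": 0, "wy": 0, "wz": 0},
    {"x": 0.015, "y": 0, "z": 0.3, "wx": 0, "wy": 0, "wz": 0},
    {"x": 0.015, "y": 0, "z": 0.4, "wx": 0, "wy": 0, "wz": 0},
    {"x": 0.015, "y": 0, "z": 0.48, "wx": 0, "wy": 0, "wz": 0},
    {"x": 0.015, "y": 0, "z": 0.48, "wx": 0, "wy": 0, "wz": 0}
  ]
}}

```text
t: 5.68
eef_pos: [0.5075, 0.2219, 0.0182]
tool_rot: [0.001, 0.997, 0.082, 0.002]
contact_force: [-0.2, -0.4, 0.1]
gripper_width: 1.0
```

Emit:
{"method": "jog_arm", "body": {
  "plan": [
    {"x": 0, "y": 0, "z": 0, "wx": 0, "wy": 0, "wz": 0},
    {"x": 0, "y": 0, "z": 0, "wx": 0, "wy": 0, "wz": 0},
    {"x": 0, "y": 0, "z": 0, "wx": 0, "wy": 0, "wz": 0},
    {"x": 0, "y": 0, "z": 0, "wx": 0, "wy": 0, "wz": 0},
    {"x": 0, "y": 0, "z": 0, "wx": 0, "wy": 0, "wz": 0},
    {"x": 0, "y": 0, "z": 0, "wx": 0, "wy": 0, "wz": 0},
    {"x": 0, "y": 0, "z": 0, "wx": 0, "wy": 0, "wz": 0},
    {"x": 0, "y": 0, "z": 0, "wx": 0, "wy": 0, "wz": 0}
  ],
  "hand": -1,
  "grip_force": 40
}}

```text
t: 6.35
eef_pos: [0.5094, 0.2227, 0.0208]
tool_rot: [-0.0, 0.997, 0.082, 0.004]
contact_force: [-0.9, 0.0, 6.8]
gripper_width: 0.714
```

Emit:
{"method": "jog_arm", "body": {
  "plan": [
    {"x": 0, "y": 0, "z": -0.1, "wx": 0, "wy": 0, "wz": 0},
    {"x": 0, "y": 0, "z": -0.2, "wx": 0, "wy": 0, "wz": 0},
    {"x": 0, "y": 0, "z": -0.35, "wx": 0, "wy": 0, "wz": 0},
    {"x": 0, "y": 0, "z": -0.5, "wx": 0, "wy": 0, "wz": 0},
    {"x": 0, "y": 0, "z": -0.5, "wx": 0, "wy": 0, "wz": 0}
  ]
}}

```text
t: 6.77
eef_pos: [0.5122, 0.2247, 0.1278]
tool_rot: [-0.002, 0.997, 0.082, 0.009]
contact_force: [0.8, 0.1, -2.4]
gripper_width: 0.712
```

```bash
python3 pl.py w5; python3 - <<'E'
from h import *
im=cv2.imread('pics/w5.png')
s=monitor.get_obs();R=rt(s['tool_rot'])
for x in (0,.004,-.004):
  p=s['eef_pos']+R.apply([x,0,0]); top=s['eef_pos'][2]+.052-.014
  for a in np.linspace(0,6.28,60):
    q=proj('wrist',[p[0]+.031*np.cos(a),p[1]+.031*np.sin(a),top]); cv2.circle(im,tuple(q.astype(int)),1,(0,0,255) if x==0 else (0,255,0) if x>0 else (255,0,0),-1)
cv2.imwrite('pics/w5b.png',im)
E
```

```text
[0.51219352 0.22466378 0.12775968]
[444. 333.] 0.97 [0.4624 0.1184 0.026 ]
[322. 329.] 0.87 [0.4526 0.2126 0.026 ]
[238. 245. 165. 167.] 0.97
[ 64. 342.  96.  67.] 0.89
[ 60. 208. 133. 132.] 0.8
[415. 285.  75.  70.] 0.55
```

View pics/w5b.png

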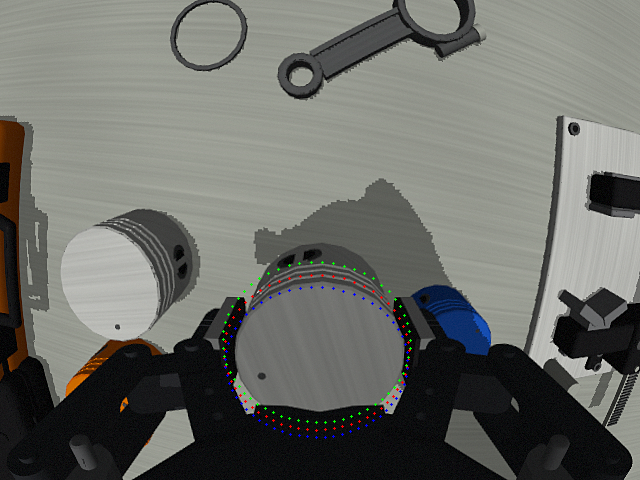

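```bash
python3 - <<'E'
from h import *
s=monitor.get_obs();R=rt(s['tool_rot'])
for h in (.038,.031,.028):
 for x in (.004,0,-.004,-.008):
  P=np.array([proj('wrist',s['eef_pos']+R.apply([x+.031*np.cos(a),.031*np.sin(a),-h])) for a in np.linspace(0,6.28,90)])
  print(h,x,P.min(0).round(),P.max(0).round())
im=cv2.imread('pics/w5.png'); print(im[255:300:2,320].mean(1).round())
# fixture fit
# seat est (.5335,-.0125), fixture etc.
L=[((0,0),(.5049,-.1123)),((0,0),(.5106,-.1162)),((0,0),(.5035,-.1074)),((.04,.09),(.5329,-.0114)),((.04,.09),(.5327,-.0112)),((.04,.09),(.5356,-.015))]
for z,yaw in((0,9.4),):
  pass
a=np.array([l[0] for l in L]);b=np.array([l[1] for l in L])
A=a-a.mean(0);B=b-b.mean(0); y=np.arctan2((A[:,0]*B[:,1]-A[:,1]*B[:,0]).sum(),(A*B).sum()); print('yaw',np.degrees(y))
E
```

```text
0.038 0.004 [223. 264.] [410. 423.]
0.038 0 [224. 277.] [409. 430.]
0.038 -0.004 [226. 289.] [408. 437.]
0.038 -0.008 [227. 301.] [407. 444.]
0.031 0.004 [228. 257.] [406. 411.]
0.031 0 [229. 269.] [405. 418.]
0.031 -0.004 [230. 281.] [404. 425.]
0.031 -0.008 [231. 292.] [403. 432.]
0.028 0.004 [230. 254.] [404. 406.]
0.028 0 [231. 266.] [403. 413.]
0.028 -0.004 [232. 277.] [402. 420.]
0.028 -0.008 [233. 289.] [401. 427.]
[ 37.  61.  64.  63.  78.  93.  57. 107.  57.  58. 112.  63.  63.  76.
 103. 107. 114. 114. 116. 117. 116. 115. 115.]
yaw 8.556331547297667
```

```bash
python3 - <<'E'
from h import *
rel([.545,.02,.128],8.6)
s=monitor.get_obs();print(s['tool_rot'],s['contact_force'])
E
```

```text
xyz [ 0.014  1.027 -0.032] w [ 0.0002 -0.0029  0.0043]
[-1.07771829e-04  9.96639115e-01  8.17863556e-02  4.63186376e-03] [-0.756197   -0.10511254 -3.15655058]
```

Emit:
{"method": "jog_arm", "body": {
  "plan": [
    {"x": 0.01, "y": 0.15, "z": 0, "wx": 0, "wy": -0.003, "wz": 0.004},
    {"x": 0.01, "y": 0.3, "z": 0, "wx": 0, "wy": -0.003, "wz": 0.004},
    {"x": 0.01, "y": 0.45, "z": 0, "wx": 0, "wy": -0.003, "wz": 0.004},
    {"x": 0.015, "y": 0.6, "z": 0, "wx": 0, "wy": -0.003, "wz": 0.004},
    {"x": 0.015, "y": 0.75, "z": 0, "wx": 0, "wy": -0.003, "wz": 0.004},
    {"x": 0.015, "y": 0.9, "z": 0, "wx": 0, "wy": -0.003, "wz": 0.004},
    {"x": 0.015, "y": 1, "z": 0, "wx": 0, "wy": -0.003, "wz": 0.004},
    {"x": 0.015, "y": 1, "z": 0, "wx": 0, "wy": -0.003, "wz": 0.004},
    {"x": 0.015, "y": 1, "z": 0, "wx": 0, "wy": -0.003, "wz": 0.004}
  ]
}}

```text
t: 7.67
eef_pos: [0.5434, 0.0235, 0.1202]
tool_rot: [0.0, 0.997, 0.074, -0.001]
contact_force: [-1.1, 0.7, -1.4]
gripper_width: 0.72
```

```bash
python3 look.py w6; python3 - <<'E'
from h import *
np.set_printoptions(precision=4,suppress=True)
for c in ('top','side'): # repeat fixed-camera estimates of the seat
    shot(c)
    for n,z in (('seat',.012),('fixture',0),('pin',.012)):
        for r in finder.place_of(c,n)[:1]: print(c,n,round(r['confidence'],2),at_z(c,r['location'],z))
im=cv2.imread('pics/w6.png')
y=np.radians(8.6);o=np.array([.5337,-.0125])
f=lambda x,yy,z:np.r_[o+[(x-.04)*np.cos(y)-(yy-.09)*np.sin(y),(x-.04)*np.sin(y)+(yy-.09)*np.cos(y)],z]
cal=cams.get_calibration('wrist')
def poly(P,c):
    cv2.polylines(im,[np.array([proj('wrist',f(*p),cal) for p in P]).astype(int)],True,c,1)
poly([(-.085,-.045,.012),(.165,-.045,.012),(.165,.135,.012),(-.085,.135,.012)],(0,0,255))
poly([(-.06,-.024,.056),(0,-.024,.056),(0,.04,.056),(-.06,.04,.056)],(0,255,0))
poly([(.019,.064,.05),(.004,.09,.05),(.019,.116,.05)],(255,255,0))
cv2.imwrite('pics/w6b.png',im)
E
```

```text
7.6667 [0.5434 0.0235 0.1202] [ 0.0005  0.9973  0.0739 -0.0015]
piston_center [319. 330.] 0.96 [0.4843 0.0138 0.026 ]
piston_center [176. 330.] 0.75 [0.4645 0.1215 0.026 ]
piston_center [ 4. 80.] 0.35 [0.6491 0.3011 0.026 ]
fixture [472. 308.] 0.82 [ 0.5048 -0.1109  0.    ]
seat [370. 262.] 0.69 [ 0.5359 -0.0153  0.012 ]
jaw_face [375. 200.] 0.75 [ 0.5828 -0.0068  0.033 ]
bar_jaw [318. 330.] 0.73 [0.4695 0.0131 0.    ]
bar_jaw [467. 310.] 0.72 [ 0.5021 -0.1071  0.    ]
bar_jaw [ 1. 76.] 0.34 [0.6577 0.3351 0.    ]
handle_grip [548. 370.] 0.58 [ 0.4704 -0.1834  0.04  ]
trigger_grip [559. 337.] 0.69 [ 0.5027 -0.18    0.04  ]
trigger_grip [472. 308.] 0.5 [ 0.5214 -0.0886  0.04  ]
top seat 0.9 [ 0.5269 -0.015   0.012 ]
top fixture 0.63 [ 0.5042 -0.1091  0.    ]
side seat 0.7 [ 0.5329 -0.0196  0.012 ]
side pin 0.55 [ 0.4244 -0.0068  0.012 ]
```

View pics/w6b.png

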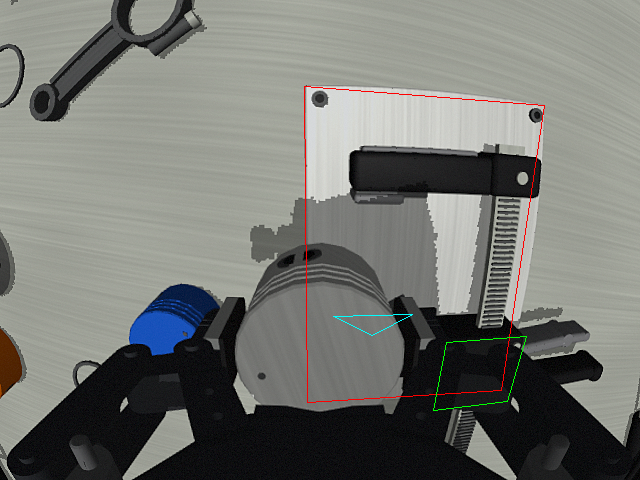

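```bash
python3 - <<'E'
from h import *
from scipy.optimize import minimize
np.set_printoptions(precision=4,suppress=True)
def T(p,q):
    M=np.eye(4);M[:3,:3]=rt(q).as_matrix();M[:3,3]=p;return M
s=monitor.get_obs();cal=cams.get_calibration('wrist')
X=np.array(cal['extrinsics'])@T(s['eef_pos'],s['tool_rot'])   # tool->cam
c2=dict(cal);c2['extrinsics']=X@np.linalg.inv(T([.5027,-.0426,.2514],[-.0012,.996,.0889,.0011]))
ims=[('wrist',cv2.imread('pics/w2.png'),c2),('wrist',cv2.imread('pics/w6.png'),cal),('top',cv2.imread('pics/top0.png'),cams.get_calibration('top'))]
ims=[(c,cv2.GaussianBlur(i,(0,0),1.0).mean(2),k) for c,i,k in ims]
def pts(v,off):
    x0,y0,a=v; a=np.radians(a)
    P=[]
    n=np.linspace(.05,.95,60)
    d=off
    for t in n:
        P+=[(-.085+t*.25,.135+d),(.165+d,-.045+t*.18)]
        if t>.5:P+=[(-.085+t*.25,-.045-d)]
        P+=[(-.085-d,-.045+t*.18)]
    P=np.array(P)-[.04,.09]
    return np.c_[x0+P[:,0]*np.cos(a)-P[:,1]*np.sin(a),y0+P[:,0]*np.sin(a)+P[:,1]*np.cos(a),np.full(len(P),.012)]
def samp(I,c,k,Q):
    u=np.array([proj(c,q,k) for q in Q]).astype(np.float32)
    return cv2.remap(I.astype(np.float32),u[:,:1],u[:,1:],1,borderMode=cv2.BORDER_CONSTANT,borderValue=0)[:,0]
def cost(v,ii):
    return -sum(np.mean(np.clip(samp(*(ims[i][1],ims[i][0],ims[i][2]),pts(v,-.003))-samp(ims[i][1],ims[i][0],ims[i][2],pts(v,.003)),-40,40)) for i in ii)
for ii in ([0],[1],[2]):
    r=minimize(cost,[.5337,-.0125,8.6],args=(ii,),method='Nelder-Mead',options=dict(initial_simplex=[[.5337,-.0125,8.6],[.540,-.0125,8.6],[.5337,-.006,8.6],[.5337,-.0125,10.5]],xatol=1e-4,maxiter=80)); print(ii,r.x,r.fun)
E
```

```text
[0] [ 0.5341 -0.014   8.3812] -32.91887664794922
[1] [ 0.5338 -0.0123  8.6857] -19.372661590576172
[2] [ 0.5345 -0.013   8.5768] -26.47542953491211
```

```bash
python3 - <<'E'
from h import *
rel([.541,-.0112,.06],8.5); rel([.541,-.0112,.036],8.5)
E
```

```text
xyz [-0.044  0.178  0.308] w [0.0002 0.     0.0009]
xyz [-0.044  0.178  0.428] w [0.0002 0.     0.0009]
```

Emit:
{"method": "jog_arm", "body": {
  "plan": [
    {"x": -0.03, "y": 0.1, "z": 0, "wx": 0, "wy": 0, "wz": 0},
    {"x": -0.044, "y": 0.178, "z": 0, "wx": 0, "wy": 0, "wz": 0},
    {"x": -0.044, "y": 0.178, "z": 0, "wx": 0, "wy": 0, "wz": 0},
    {"x": -0.044, "y": 0.178, "z": 0.1, "wx": 0, "wy": 0, "wz": 0},
    {"x": -0.044, "y": 0.178, "z": 0.2, "wx": 0, "wy": 0, "wz": 0},
    {"x": -0.044, "y": 0.178, "z": 0.28, "wx": 0, "wy": 0, "wz": 0},
    {"x": -0.044, "y": 0.178, "z": 0.28, "wx": 0, "wy": 0, "wz": 0},
    {"x": -0.044, "y": 0.178, "z": 0.28, "wx": 0, "wy": 0, "wz": 0}
  ]
}}

```text
t: 9.18
eef_pos: [0.5407, -0.0109, 0.0653]
tool_rot: [0.0, 0.997, 0.076, -0.001]
contact_force: [1.0, -0.8, -2.6]
gripper_width: 0.71
```

```bash
python3 - <<'E'
from h import *
s=monitor.get_obs();print(s['t'],s['eef_pos'],s['contact_force'],s['tool_rot'])
rel([.541,-.0112,.036],8.5); 
cal=cams.get_calibration('wrist'); im=shot('wrist','w7')
im=im[:,:,::-1].copy()
y=np.radians(8.5);o=np.array([.5342,-.0132])
f=lambda x,yy,z:np.r_[o+[(x-.04)*np.cos(y)-(yy-.09)*np.sin(y),(x-.04)*np.sin(y)+(yy-.09)*np.cos(y)],z]
def poly(P,c):
    cv2.polylines(im,[np.array([proj('wrist',f(*p),cal) for p in P]).astype(int)],True,c,1)
poly([(.019,.064,.05),(.004,.09,.05),(.019,.116,.05)],(255,255,0))
z=s['eef_pos'][2]+.031
c=f(.043,.09,z)
cv2.polylines(im,[np.array([proj('wrist',c+[.031*np.cos(a),.031*np.sin(a),0],cal) for a in np.linspace(0,6.28,60)]).astype(int)],True,(0,0,255),1)
cv2.imwrite('pics/w7b.png',im)
E
```

```text
9.1833 [ 0.54069842 -0.01091235  0.06532579] [ 1.04122717 -0.77559183 -2.6028759 ] [ 7.89472259e-05  9.97141812e-01  7.55491649e-02 -7.23958628e-04]
xyz [0.001 0.002 0.147] w [0.     0.0005 0.0009]
```

View pics/w7b.png

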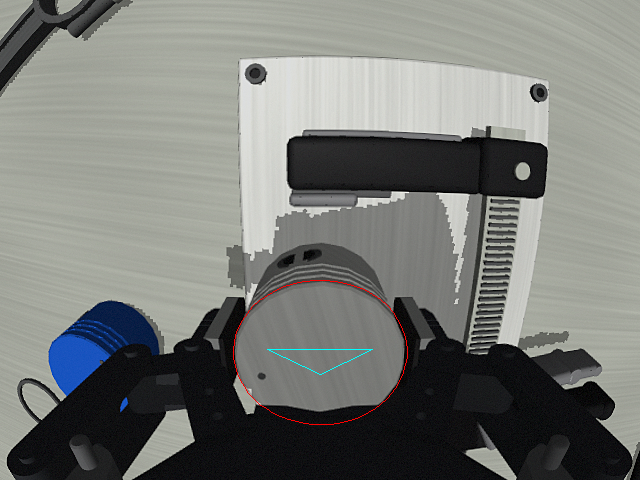

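The piston crown coincides with the planned circle (centre about (320,350)) and sits centred on the V. I set it down.

Emit:
{"method": "jog_arm", "body": {
  "plan": [
    {"x": 0, "y": 0, "z": 0.06, "wx": 0, "wy": 0, "wz": 0},
    {"x": 0, "y": 0, "z": 0.11, "wx": 0, "wy": 0, "wz": 0},
    {"x": 0, "y": 0, "z": 0.14, "wx": 0, "wy": 0, "wz": 0},
    {"x": 0, "y": 0, "z": 0.15, "wx": 0, "wy": 0, "wz": 0},
    {"x": 0, "y": 0, "z": 0.15, "wx": 0, "wy": 0, "wz": 0},
    {"x": 0, "y": 0, "z": 0.15, "wx": 0, "wy": 0, "wz": 0}
  ]
}}

```text
t: 9.73
eef_pos: [0.5413, -0.0107, 0.036]
tool_rot: [0.0, 0.997, 0.076, -0.0]
contact_force: [0.2, -0.7, -3.1]
gripper_width: 0.71
```

Emit:
{"method": "jog_arm", "body": {
  "plan": [
    {"x": 0, "y": 0, "z": 0.005, "wx": 0, "wy": 0, "wz": 0},
    {"x": 0, "y": 0, "z": 0.01, "wx": 0, "wy": 0, "wz": 0},
    {"x": 0, "y": 0, "z": 0.01, "wx": 0, "wy": 0, "wz": 0},
    {"x": 0, "y": 0, "z": 0.01, "wx": 0, "wy": 0, "wz": 0}
  ]
}}

```text
t: 10.07
eef_pos: [0.5414, -0.0108, 0.0342]
tool_rot: [0.0, 0.997, 0.076, 0.0]
contact_force: [-0.3, -0.5, -2.4]
gripper_width: 0.716
```

Emit:
{"method": "jog_arm", "body": {
  "plan": [
    {"x": 0, "y": 0, "z": 0.005, "wx": 0, "wy": 0, "wz": 0},
    {"x": 0, "y": 0, "z": 0.008, "wx": 0, "wy": 0, "wz": 0},
    {"x": 0, "y": 0, "z": 0.01, "wx": 0, "wy": 0, "wz": 0},
    {"x": 0, "y": 0, "z": 0.01, "wx": 0, "wy": 0, "wz": 0}
  ]
}}

```text
t: 10.4
eef_pos: [0.5414, -0.0109, 0.0329]
tool_rot: [0.0, 0.997, 0.076, 0.0]
contact_force: [-2.7, -0.9, 5.3]
gripper_width: 0.712
```

Emit:
{"method": "jog_arm", "body": {
  "plan": [
    {"x": 0, "y": 0, "z": 0, "wx": 0, "wy": 0, "wz": 0},
    {"x": 0, "y": 0, "z": 0, "wx": 0, "wy": 0, "wz": 0},
    {"x": 0, "y": 0, "z": 0, "wx": 0, "wy": 0, "wz": 0},
    {"x": 0, "y": 0, "z": 0, "wx": 0, "wy": 0, "wz": 0},
    {"x": 0, "y": 0, "z": 0, "wx": 0, "wy": 0, "wz": 0}
  ],
  "hand": 0.9
}}

```text
t: 10.82
eef_pos: [0.5415, -0.0108, 0.0329]
tool_rot: [0.0, 0.997, 0.076, 0.0]
contact_force: [0.1, -0.7, 1.0]
gripper_width: 0.952
```

Emit:
{"method": "jog_arm", "body": {
  "plan": [
    {"x": 0, "y": 0, "z": -0.1, "wx": 0, "wy": 0, "wz": 0},
    {"x": 0, "y": 0, "z": -0.25, "wx": 0, "wy": 0, "wz": 0},
    {"x": 0, "y": 0, "z": -0.45, "wx": 0, "wy": 0, "wz": 0},
    {"x": 0, "y": 0, "z": -0.65, "wx": 0, "wy": 0, "wz": 0},
    {"x": -0.1, "y": 0.1, "z": -0.75, "wx": 0, "wy": 0, "wz": 0},
    {"x": -0.2, "y": 0.25, "z": -0.75, "wx": 0, "wy": 0, "wz": 0},
    {"x": -0.3, "y": 0.4, "z": -0.75, "wx": 0, "wy": 0, "wz": 0},
    {"x": -0.3, "y": 0.4, "z": -0.75, "wx": 0, "wy": 0, "wz": 0}
  ],
  "hand": 1
}}

```text
t: 11.48
eef_pos: [0.4909, -0.1063, 0.1829]
tool_rot: [0.002, 0.997, 0.071, -0.001]
contact_force: [-0.7, -1.1, -0.9]
gripper_width: 0.998
```

```bash
python3 look.py w8; python3 - <<'E'
from h import *
y=np.radians(8.5);o=np.array([.5342,-.0132])
f=lambda x,yy,z:np.r_[o+[(x-.04)*np.cos(y)-(yy-.09)*np.sin(y),(x-.04)*np.sin(y)+(yy-.09)*np.cos(y)],z]
for nm,p in (('handle',(.470,-.186)),('trig',(.5028,-.180)),('face',(.582,-.007))):
    d=np.array(p)-o; print(nm,np.array([d[0]*np.cos(y)+d[1]*np.sin(y)+.04,-d[0]*np.sin(y)+d[1]*np.cos(y)+.09]).round(4))
print(np.array(rel([.5,-.17,.1],98.5)))
E
```

```text
11.4833 [ 0.4909 -0.1063  0.1829] [ 0.0023  0.9975  0.0711 -0.0011]
piston_center [207. 163.] 0.81 [ 0.5336 -0.0086  0.026 ]
piston_center [ 81. 228.] 0.66 [0.4621 0.1176 0.026 ]
piston_center [210. 102.] 0.45 [ 0.5839 -0.0056  0.026 ]
fixture [327. 204.] 0.55 [ 0.5076 -0.1127  0.    ]
jaw_face [212. 104.] 0.95 [ 0.5816 -0.009   0.033 ]
bar_jaw [324. 211.] 0.61 [ 0.5011 -0.1103  0.    ]
handle_grip [568. 353.] 0.21 [ 0.3984 -0.3947  0.04  ]
trigger_grip [411. 231.] 0.82 [ 0.5025 -0.1804  0.04  ]
pin [212. 272.] 0.63 [ 0.4335 -0.0164  0.012 ]
handle [-0.049  -0.0714]
trig [-0.0157 -0.0703]
face [0.0882 0.0891]
xyz [-0.028  0.361  0.414] w [ 1.000e-04  0.000e+00 -4.985e-01]
[[-2.79928113e-02  3.60804023e-01  4.13712194e-01]
 [ 7.14837149e-05  4.07655038e-05 -4.98489531e-01]]
```

View pics/w8.png

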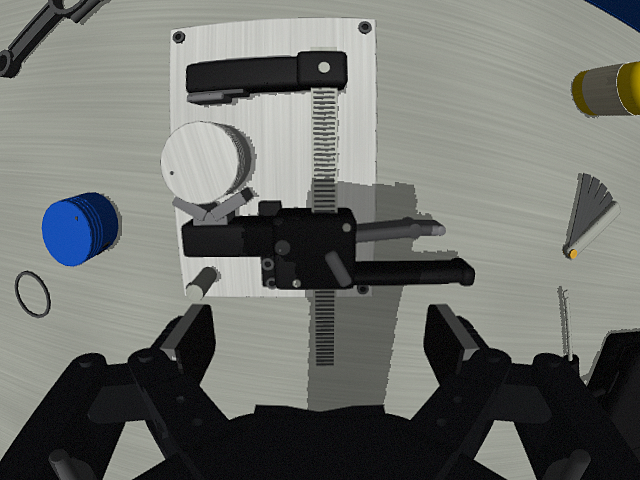

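The piston stands seated in the V at (205,163) and is released. The trigger lies at about (410,230), the handle at (415,270), with free room around both. I turn 90° above the trigger.

Emit:
{"method": "jog_arm", "body": {
  "plan": [
    {"x": 0, "y": 0.1, "z": 0, "wx": 0, "wy": 0, "wz": -0.035},
    {"x": 0, "y": 0.2, "z": 0, "wx": 0, "wy": 0, "wz": -0.07},
    {"x": 0, "y": 0.3, "z": 0, "wx": 0, "wy": 0, "wz": -0.105},
    {"x": 0, "y": 0.36, "z": 0, "wx": 0, "wy": 0, "wz": -0.14},
    {"x": 0, "y": 0.36, "z": 0, "wx": 0, "wy": 0, "wz": -0.175},
    {"x": 0, "y": 0.36, "z": 0, "wx": 0, "wy": 0, "wz": -0.21},
    {"x": 0, "y": 0.36, "z": 0, "wx": 0, "wy": 0, "wz": -0.245},
    {"x": 0, "y": 0.36, "z": 0, "wx": 0, "wy": 0, "wz": -0.28},
    {"x": 0, "y": 0.36, "z": 0, "wx": 0, "wy": 0, "wz": -0.315},
    {"x": 0, "y": 0.36, "z": 0, "wx": 0, "wy": 0, "wz": -0.35},
    {"x": 0, "y": 0.36, "z": 0, "wx": 0, "wy": 0, "wz": -0.385},
    {"x": 0, "y": 0.36, "z": 0, "wx": 0, "wy": 0, "wz": -0.42}
  ]
}}

```text
t: 12.93
eef_pos: [0.5058, -0.1684, 0.1826]
tool_rot: [-0.0, 0.739, 0.674, 0.0]
contact_force: [0.4, 0.5, 0.3]
gripper_width: 1.003
```

```bash
cat >> h.py <<'E'
_y=np.radians(8.5);_o=np.array([.5342,-.0132])
def fx(x,y,z): return np.r_[_o+[(x-.04)*np.cos(_y)-(y-.09)*np.sin(_y),(x-.04)*np.sin(_y)+(y-.09)*np.cos(_y)],z]
def loc(p):
    d=np.array(p)[:2]-_o; return np.array([d[0]*np.cos(_y)+d[1]*np.sin(_y)+.04,-d[0]*np.sin(_y)+d[1]*np.cos(_y)+.09])
E
python3 - <<'E'
from h import *
s=monitor.get_obs();print(s['t'],s['q'].round(2),s['eef_pos'],loc(s['eef_pos']))
rel(fx(-.0365,-.070,.1),98.5)
E
```

```text
12.9333 [ 0.71  0.36 -0.62  1.91  0.26  0.94 -0.12] [ 0.50576982 -0.16840639  0.1826168 ] [-0.01105886 -0.05929933]
xyz [-0.082 -0.111  0.413] w [ 0.     -0.     -0.0765]
```

Emit:
{"method": "jog_arm", "body": {
  "plan": [
    {"x": -0.04, "y": -0.06, "z": 0.1, "wx": 0, "wy": 0, "wz": -0.03},
    {"x": -0.08, "y": -0.11, "z": 0.2, "wx": 0, "wy": 0, "wz": -0.06},
    {"x": -0.08, "y": -0.11, "z": 0.3, "wx": 0, "wy": 0, "wz": -0.0765},
    {"x": -0.08, "y": -0.11, "z": 0.41, "wx": 0, "wy": 0, "wz": -0.0765},
    {"x": -0.08, "y": -0.11, "z": 0.41, "wx": 0, "wy": 0, "wz": -0.0765},
    {"x": -0.08, "y": -0.11, "z": 0.41, "wx": 0, "wy": 0, "wz": -0.0765}
  ]
}}

```text
t: 13.43
eef_pos: [0.482, -0.1816, 0.1001]
tool_rot: [-0.001, 0.652, 0.758, -0.0]
contact_force: [0.8, -0.8, 1.7]
gripper_width: 0.996
```

```bash
python3 look.py w9; python3 - <<'E'
from h import *
s=monitor.get_obs();print(loc(s['eef_pos']))
shot('wrist','w9b')
for n in ('handle_grip','trigger_grip'):
    for r in finder.place_of('wrist',n)[:2]: print(n,r['confidence'],loc(at_z('wrist',r['location'],.04)))
rel(fx(-.0365,-.070,.015),98.5)
E
```

```text
13.4333 [ 0.482  -0.1816  0.1001] [-0.0012  0.6525  0.7578 -0.0001]
fixture [373. 145.] 0.94 [ 0.5063 -0.1088  0.    ]
seat [377. 145.] 0.26 [ 0.5069 -0.1086  0.012 ]
jaw_face [524.  17.] 0.76 [ 0.5852 -0.006   0.033 ]
handle_grip [291. 268.] 0.61 [ 0.4663 -0.1853  0.04  ]
trigger_grip [358. 269.] 0.92 [ 0.5046 -0.1801  0.04  ]
[-0.03594233 -0.06977488]
handle_grip 0.67 [-0.05155419 -0.06904987]
trigger_grip 0.71 [-0.01256229 -0.0735443 ]
xyz [-0.002 -0.002  0.429] w [0.0001 0.     0.    ]
```

View pics/w9.png

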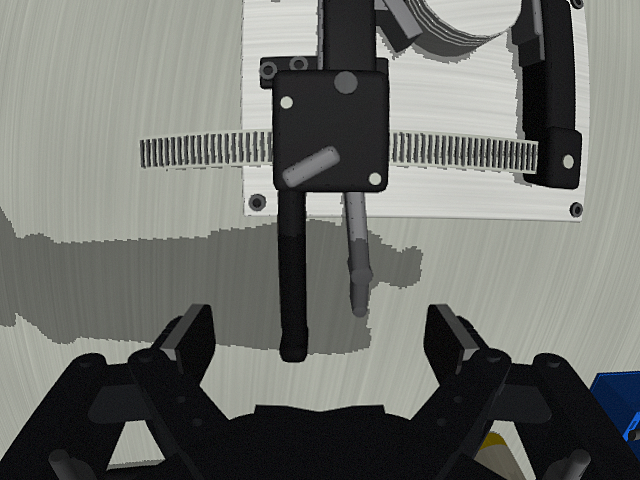

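The wrist view shows the roll at (360,270), midway between the fingers with the handle at (293,270); both fingers have free ground under them. I descend.

Emit:
{"method": "jog_arm", "body": {
  "plan": [
    {"x": -0.01, "y": 0, "z": 0.15, "wx": 0, "wy": 0, "wz": 0},
    {"x": -0.01, "y": 0, "z": 0.3, "wx": 0, "wy": 0, "wz": 0},
    {"x": -0.01, "y": 0, "z": 0.41, "wx": 0, "wy": 0, "wz": 0},
    {"x": -0.01, "y": 0, "z": 0.42, "wx": 0, "wy": 0, "wz": 0},
    {"x": -0.01, "y": 0, "z": 0.42, "wx": 0, "wy": 0, "wz": 0}
  ]
}}

```text
t: 14.45
eef_pos: [0.4819, -0.1839, 0.016]
tool_rot: [-0.001, 0.653, 0.758, -0.0]
contact_force: [0.2, -0.2, 0.5]
gripper_width: 1.0
```

Emit:
{"method": "jog_arm", "body": {
  "plan": [
    {"x": 0, "y": -0.03, "z": 0, "wx": 0, "wy": 0, "wz": 0},
    {"x": 0, "y": -0.06, "z": 0, "wx": 0, "wy": 0, "wz": 0},
    {"x": 0, "y": -0.08, "z": 0, "wx": 0, "wy": 0, "wz": 0},
    {"x": 0, "y": -0.09, "z": 0, "wx": 0, "wy": 0, "wz": 0},
    {"x": 0, "y": -0.09, "z": 0, "wx": 0, "wy": 0, "wz": 0},
    {"x": 0, "y": -0.09, "z": 0, "wx": 0, "wy": 0, "wz": 0}
  ]
}}

```text
t: 14.95
eef_pos: [0.4648, -0.1869, 0.0168]
tool_rot: [-0.0, 0.653, 0.758, -0.0]
contact_force: [1.8, -0.4, 1.1]
gripper_width: 1.002
```

Emit:
{"method": "jog_arm", "body": {
  "plan": [
    {"x": 0, "y": -0.02, "z": 0, "wx": 0, "wy": 0, "wz": 0},
    {"x": 0, "y": -0.04, "z": 0, "wx": 0, "wy": 0, "wz": 0},
    {"x": 0, "y": -0.04, "z": 0, "wx": 0, "wy": 0, "wz": 0},
    {"x": 0, "y": -0.04, "z": 0, "wx": 0, "wy": 0, "wz": 0}
  ]
}}

```text
t: 15.28
eef_pos: [0.4583, -0.1882, 0.0173]
tool_rot: [0.001, 0.653, 0.758, 0.001]
contact_force: [5.9, -0.6, -1.2]
gripper_width: 1.001
```

```bash
python3 -c "
from h import *
s=monitor.get_obs();print(s['t'],loc(s['eef_pos']),s['contact_force'])
shot('wrist','w10')
for n in ('trigger_grip','jaw_face'):
    for r in finder.place_of('wrist',n)[:1]: print(n,r['location'],r['confidence'],loc(at_z('wrist',r['location'],.04)))
"
```

```text
15.2833 [-0.06095281 -0.07186037] [ 5.87942897 -0.55978872 -1.15945649]
trigger_grip [418.1, 336.5] 0.73 [-0.0236474  -0.07216185]
```

View pics/w10.png

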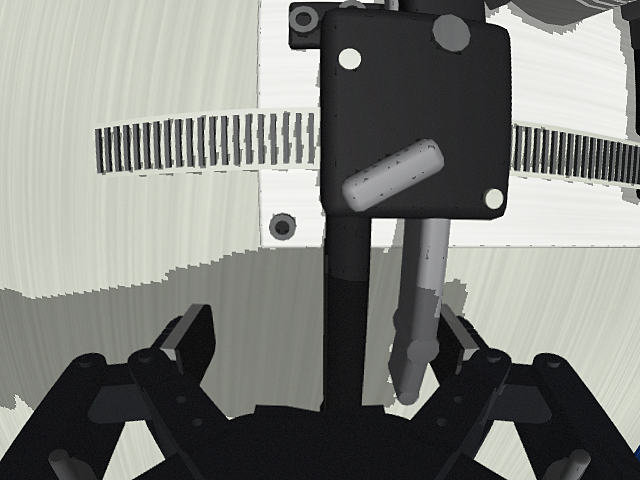

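The right-hand pad presses on the roll at (425,345) while the left finger stays clear of the handle. Now the rest of the first stroke.

Emit:
{"method": "jog_arm", "body": {
  "plan": [
    {"x": 0, "y": -0.02, "z": 0, "wx": 0, "wy": 0, "wz": 0},
    {"x": 0, "y": -0.04, "z": 0, "wx": 0, "wy": 0, "wz": 0},
    {"x": 0, "y": -0.05, "z": 0, "wx": 0, "wy": 0, "wz": 0},
    {"x": 0, "y": -0.055, "z": 0, "wx": 0, "wy": 0, "wz": 0},
    {"x": 0, "y": -0.055, "z": 0, "wx": 0, "wy": 0, "wz": 0}
  ]
}}

```text
t: 15.85
eef_pos: [0.4499, -0.1894, 0.0178]
tool_rot: [0.003, 0.652, 0.758, 0.003]
contact_force: [7.6, 0.1, -3.0]
gripper_width: 1.0
```

Emit:
{"method": "jog_arm", "body": {
  "plan": [
    {"x": 0, "y": -0.005, "z": 0, "wx": 0, "wy": 0, "wz": 0},
    {"x": 0, "y": -0.01, "z": 0, "wx": 0, "wy": 0, "wz": 0},
    {"x": 0, "y": -0.01, "z": 0, "wx": 0, "wy": 0, "wz": 0}
  ]
}}

```text
t: 16.1
eef_pos: [0.4499, -0.1893, 0.0181]
tool_rot: [0.004, 0.652, 0.758, 0.004]
contact_force: [6.9, 0.9, -4.2]
gripper_width: 1.002
```

Emit:
{"method": "jog_arm", "body": {
  "plan": [
    {"x": 0, "y": -0.015, "z": 0, "wx": 0, "wy": 0, "wz": 0},
    {"x": 0, "y": -0.025, "z": 0, "wx": 0, "wy": 0, "wz": 0},
    {"x": 0, "y": -0.025, "z": 0, "wx": 0, "wy": 0, "wz": 0},
    {"x": 0, "y": -0.025, "z": 0, "wx": 0, "wy": 0, "wz": 0}
  ]
}}

```text
t: 16.43
eef_pos: [0.4488, -0.1893, 0.0186]
tool_rot: [0.006, 0.652, 0.759, 0.007]
contact_force: [12.6, 1.9, -8.1]
gripper_width: 0.999
```

```bash
cat > st.py <<'E'
from h import *
s=monitor.get_obs();f=s['contact_force'];print(s['t'],loc(s['eef_pos']),s['eef_pos'][2],'F',f,'Fx',f[0]*np.cos(_y)+f[1]*np.sin(_y))
cal=cams.get_calibration('wrist');shot('wrist')
import sys
for n,z in (('trigger_grip',.04),('jaw_face',.033)):
    for r in finder.place_of('wrist',n)[:1]: print(n,np.round(r['location']),round(r['confidence'],2),loc(at_z('wrist',r['location'],z,cal)))
c='top';shot(c)
for n,z in (('trigger_grip',.04),('jaw_face',.033),('piston_center',.038)):
    for r in finder.place_of(c,n)[:4]: print(c,n,np.round(r['location']),round(r['confidence'],2),loc(at_z(c,r['location'],z)))
E
python3 st.py
```

```text
Traceback (most recent call last):
  File "st.py", line 2, in <module>
    s=monitor.get_obs();f=s['contact_force'];print(s['t'],loc(s['eef_pos']),s['eef_pos'][2],'F',f,'Fx',f[0]*np.cos(_y)+f[1]*np.sin(_y))
                                                                                                                   ^^
NameError: name '_y' is not defined
```

Emit:
{"method": "jog_arm", "body": {
  "plan": [
    {"x": 0, "y": 0.05, "z": 0.01, "wx": 0, "wy": 0, "wz": 0},
    {"x": 0, "y": 0.1, "z": 0.01, "wx": 0, "wy": 0, "wz": 0},
    {"x": 0, "y": 0.14, "z": 0.01, "wx": 0, "wy": 0, "wz": 0},
    {"x": 0, "y": 0.14, "z": 0.01, "wx": 0, "wy": 0, "wz": 0},
    {"x": 0, "y": 0.14, "z": 0.01, "wx": 0, "wy": 0, "wz": 0}
  ]
}}

```text
t: 16.85
eef_pos: [0.4762, -0.1848, 0.0168]
tool_rot: [0.006, 0.651, 0.759, 0.007]
contact_force: [0.3, -0.7, -0.8]
gripper_width: 0.998
```

```bash
sed -i 's/_y/np.radians(8.5)/g' st.py; python3 st.py; python3 -c "
from h import *
rel(fx(-.0445,-.072,.016),98.5)"
```

```text
16.85 [-0.04274329 -0.0711829 ] 0.016830055400328732 F [ 0.33996614 -0.67905259 -0.78616193] Fx 0.23586154325379932
trigger_grip [398. 338.] 0.79 [-0.0134628  -0.07165079]
top trigger_grip [379. 248.] 0.53 [-0.02181183 -0.06934031]
top jaw_face [306. 278.] 0.6 [-0.06154507  0.10640513]
top piston_center [307. 232.] 0.9 [0.04118755 0.08700052]
xyz [-0.002 -0.008  0.005] w [0.0061 0.0001 0.0009]
```

```bash
cat > jaw.py <<'E'
from h import *
import sys
a=cv2.imread('pics/top0.png'); b=shot('top','t_'+sys.argv[1])[:,:,::-1]
g=lambda i:cv2.cvtColor(np.ascontiguousarray(i),cv2.COLOR_BGR2GRAY).astype(np.float32)
A,B=g(a),g(b)
U=4;t=cv2.resize(A[192:214,294:350],None,fx=U,fy=U,interpolation=2); S=cv2.resize(B[182:234,288:356],None,fx=U,fy=U,interpolation=2)
m=cv2.matchTemplate(S,t,cv2.TM_CCOEFF_NORMED);_,v,_,l=cv2.minMaxLoc(m)
d=np.array([294,192]);n=np.array([288,182])+np.array(l)/U
c=np.array([25,10])
print('score',v,'px',n-d,'moved mm',(loc(at_z('top',n+c,.054))-loc(at_z('top',d+c,.054)))*1000)
s=monitor.get_obs();f=s['contact_force'];print(s['t'],loc(s['eef_pos']),s['eef_pos'][2],f)
E
python3 jaw.py 1
```

```text
score 0.9960662126541138 px [0.25 1.  ] moved mm [-2.36602895 -0.17993258]
17.25 [-0.0427793  -0.07157555] 0.01713307873420705 [-0.08700952 -0.47793089  0.3942043 ]
```

Emit:
{"method": "jog_arm", "body": {
  "plan": [
    {"x": 0, "y": -0.05, "z": 0, "wx": 0.006, "wy": 0, "wz": 0},
    {"x": 0, "y": -0.09, "z": 0, "wx": 0.006, "wy": 0, "wz": 0},
    {"x": 0, "y": -0.12, "z": 0, "wx": 0.006, "wy": 0, "wz": 0},
    {"x": 0, "y": -0.145, "z": 0, "wx": 0.006, "wy": 0, "wz": 0},
    {"x": 0, "y": -0.16, "z": 0, "wx": 0.006, "wy": 0, "wz": 0},
    {"x": 0, "y": -0.16, "z": 0, "wx": 0.006, "wy": 0, "wz": 0},
    {"x": 0, "y": -0.16, "z": 0, "wx": 0.006, "wy": 0, "wz": 0}
  ]
}}

```text
t: 17.83
eef_pos: [0.4488, -0.1901, 0.0175]
tool_rot: [0.003, 0.651, 0.759, 0.003]
contact_force: [11.5, -0.6, -6.3]
gripper_width: 1.001
```

```bash
python3 st.py; python3 jaw.py 2a
```

```text
17.8333 [-0.07063718 -0.0723108 ] 0.017536377367087977 F [11.52845817 -0.61901928 -6.28779547] Fx 11.31033113473864
trigger_grip [416. 331.] 0.87 [-0.03454837 -0.07042703]
top trigger_grip [379. 255.] 0.43 [-0.03809928 -0.06545348]
top jaw_face [302. 218.] 0.73 [0.07599007 0.0942735 ]
top jaw_face [303. 278.] 0.65 [-0.0607059   0.11414329]
top jaw_face [307. 232.] 0.28 [0.04236644 0.08808803]
top piston_center [141. 259.] 0.86 [0.04170494 0.47028327]
top piston_center [248. 262.] 0.79 [-0.00507162  0.23148219]
top piston_center [131. 313.] 0.77 [-0.07379988  0.50814837]
top piston_center [307. 232.] 0.62 [0.04061755 0.08779333]
score 0.9911238551139832 px [0.5 2.5] moved mm [-5.86626288 -0.16908563]
18.2333 [-0.07066517 -0.07232007] 0.017522885318330506 [11.2002335  -0.24283824 -5.01629555]
```

Emit:
{"method": "jog_arm", "body": {
  "plan": [
    {"x": 0, "y": 0.06, "z": 0.005, "wx": 0, "wy": 0, "wz": 0},
    {"x": 0, "y": 0.12, "z": 0.005, "wx": 0, "wy": 0, "wz": 0},
    {"x": 0, "y": 0.15, "z": 0.005, "wx": 0.003, "wy": 0, "wz": 0},
    {"x": 0, "y": 0.15, "z": 0.005, "wx": 0.003, "wy": 0, "wz": 0},
    {"x": 0, "y": 0.15, "z": 0.005, "wx": 0.003, "wy": 0, "wz": 0},
    {"x": 0, "y": 0.1, "z": 0.005, "wx": 0.003, "wy": 0, "wz": 0},
    {"x": 0, "y": 0.06, "z": 0.005, "wx": 0.003, "wy": 0, "wz": 0},
    {"x": 0, "y": 0.03, "z": 0.005, "wx": 0.003, "wy": 0, "wz": 0},
    {"x": 0, "y": 0, "z": 0.005, "wx": 0.003, "wy": 0, "wz": 0},
    {"x": 0, "y": -0.018, "z": 0.005, "wx": 0.003, "wy": 0, "wz": 0},
    {"x": 0, "y": -0.018, "z": 0.005, "wx": 0.003, "wy": 0, "wz": 0},
    {"x": 0, "y": -0.018, "z": 0.005, "wx": 0.003, "wy": 0, "wz": 0}
  ]
}}

```text
t: 19.23
eef_pos: [0.4487, -0.1905, 0.0174]
tool_rot: [0.003, 0.651, 0.759, 0.002]
contact_force: [13.6, 0.3, -7.6]
gripper_width: 0.999
```

```bash
python3 jaw.py 3a
```

```text
score 0.9943004846572876 px [0.75 4.25] moved mm [-9.93132477 -0.06294367]
19.2833 [-0.07073486 -0.07275604] 0.01741377491386449 [13.44732968  0.26564093 -7.42408173]
```

Emit:
{"method": "jog_arm", "body": {
  "plan": [
    {"x": 0, "y": 0.06, "z": 0.005, "wx": 0, "wy": 0, "wz": 0},
    {"x": 0, "y": 0.12, "z": 0.005, "wx": 0, "wy": 0, "wz": 0},
    {"x": 0, "y": 0.15, "z": 0.005, "wx": 0.003, "wy": 0, "wz": 0},
    {"x": 0, "y": 0.15, "z": 0.005, "wx": 0.003, "wy": 0, "wz": 0},
    {"x": 0, "y": 0.15, "z": 0.005, "wx": 0.003, "wy": 0, "wz": 0},
    {"x": 0, "y": 0.1, "z": 0.005, "wx": 0.003, "wy": 0, "wz": 0},
    {"x": 0, "y": 0.07, "z": 0.005, "wx": 0.003, "wy": 0, "wz": 0},
    {"x": 0, "y": 0.045, "z": 0.005, "wx": 0.003, "wy": 0, "wz": 0},
    {"x": 0, "y": 0.025, "z": 0.005, "wx": 0.003, "wy": 0, "wz": 0},
    {"x": 0, "y": 0.015, "z": 0.005, "wx": 0.003, "wy": 0, "wz": 0},
    {"x": 0, "y": 0.015, "z": 0.005, "wx": 0.003, "wy": 0, "wz": 0}
  ]
}}

```text
t: 20.2
eef_pos: [0.4525, -0.1905, 0.0167]
tool_rot: [0.002, 0.652, 0.759, -0.0]
contact_force: [7.4, -1.0, -6.2]
gripper_width: 1.003
```

```bash
python3 jaw.py 4a
```

```text
score 0.9810229539871216 px [1.   5.75] moved mm [-13.42654635  -0.05214318]
20.25 [-0.06692761 -0.07321256] 0.016707691515309556 [ 7.85895596 -0.46481698 -5.80217742]
```

Emit:
{"method": "jog_arm", "body": {
  "plan": [
    {"x": 0, "y": -0.018, "z": 0, "wx": 0, "wy": 0, "wz": 0},
    {"x": 0, "y": -0.03, "z": 0, "wx": 0, "wy": 0, "wz": 0},
    {"x": 0, "y": -0.03, "z": 0, "wx": 0, "wy": 0, "wz": 0}
  ]
}}

```text
t: 20.5
eef_pos: [0.4489, -0.191, 0.0173]
tool_rot: [0.004, 0.651, 0.759, 0.002]
contact_force: [10.7, 1.7, -6.0]
gripper_width: 1.0
```

```bash
python3 jaw.py 4b
```

```text
score 0.9690974354743958 px [1.   6.25] moved mm [-14.55988048   0.1383651 ]
20.55 [-0.07063225 -0.07322291] 0.017260392966652698 [ 9.93130251  1.11686299 -6.02919108]
```

Emit:
{"method": "jog_arm", "body": {
  "plan": [
    {"x": 0, "y": 0.06, "z": 0.005, "wx": 0, "wy": 0, "wz": 0},
    {"x": 0, "y": 0.12, "z": 0.005, "wx": 0, "wy": 0, "wz": 0},
    {"x": 0.006, "y": 0.15, "z": 0.005, "wx": 0.004, "wy": 0, "wz": 0},
    {"x": 0.006, "y": 0.15, "z": 0.005, "wx": 0.004, "wy": 0, "wz": 0},
    {"x": 0.006, "y": 0.15, "z": 0.005, "wx": 0.004, "wy": 0, "wz": 0},
    {"x": 0.006, "y": 0.11, "z": 0.005, "wx": 0.004, "wy": 0, "wz": 0},
    {"x": 0.006, "y": 0.09, "z": 0.005, "wx": 0.004, "wy": 0, "wz": 0},
    {"x": 0.006, "y": 0.08, "z": 0.005, "wx": 0.004, "wy": 0, "wz": 0},
    {"x": 0.006, "y": 0.08, "z": 0.005, "wx": 0.004, "wy": 0, "wz": 0},
    {"x": 0.006, "y": 0.08, "z": 0.005, "wx": 0.004, "wy": 0, "wz": 0}
  ]
}}

```text
t: 21.38
eef_pos: [0.4642, -0.1876, 0.0164]
tool_rot: [-0.0, 0.651, 0.759, -0.003]
contact_force: [1.2, -0.1, -0.9]
gripper_width: 0.997
```

Emit:
{"method": "jog_arm", "body": {
  "plan": [
    {"x": 0, "y": -0.01, "z": 0, "wx": 0, "wy": 0, "wz": 0},
    {"x": 0, "y": -0.02, "z": 0, "wx": 0, "wy": 0, "wz": 0},
    {"x": 0, "y": -0.02, "z": 0, "wx": 0, "wy": 0, "wz": 0}
  ]
}}

```text
t: 21.63
eef_pos: [0.4614, -0.1882, 0.0167]
tool_rot: [0.001, 0.651, 0.759, -0.002]
contact_force: [5.4, 0.1, -3.8]
gripper_width: 0.998
```

```bash
python3 jaw.py 5a
```

```text
score 0.9688145518302917 px [1.   6.25] moved mm [-14.55988048   0.1383651 ]
21.6833 [-0.05780025 -0.0723216 ] 0.01666670022668997 [ 5.4317915  -0.08827965 -5.75994758]
```

Continue in 3 mm steps past the compliance, watching the force.

Emit:
{"method": "jog_arm", "body": {
  "plan": [
    {"x": 0, "y": -0.012, "z": 0, "wx": 0, "wy": 0, "wz": 0},
    {"x": 0, "y": -0.022, "z": 0, "wx": 0, "wy": 0, "wz": 0},
    {"x": 0, "y": -0.022, "z": 0, "wx": 0, "wy": 0, "wz": 0}
  ]
}}

```text
t: 21.93
eef_pos: [0.4591, -0.1887, 0.017]
tool_rot: [0.002, 0.651, 0.759, -0.0]
contact_force: [8.0, 0.5, -5.7]
gripper_width: 1.001
```

Emit:
{"method": "jog_arm", "body": {
  "plan": [
    {"x": 0, "y": -0.012, "z": 0, "wx": 0, "wy": 0, "wz": 0},
    {"x": 0, "y": -0.022, "z": 0, "wx": 0, "wy": 0, "wz": 0},
    {"x": 0, "y": -0.022, "z": 0, "wx": 0, "wy": 0, "wz": 0}
  ]
}}

```text
t: 22.18
eef_pos: [0.457, -0.189, 0.0174]
tool_rot: [0.003, 0.651, 0.759, 0.001]
contact_force: [8.2, 0.6, -6.2]
gripper_width: 0.998
```

```bash
python3 jaw.py 5b
```

```text
score 0.9630935788154602 px [1.   6.75] moved mm [-15.69296209   0.32883093]
22.2333 [-0.06229438 -0.0724681 ] 0.01740300755945947 [ 8.99166825  1.63975739 -5.9637676 ]
```

Emit:
{"method": "jog_arm", "body": {
  "plan": [
    {"x": 0, "y": -0.012, "z": 0.003, "wx": 0, "wy": 0, "wz": 0},
    {"x": 0, "y": -0.024, "z": 0.003, "wx": 0, "wy": 0, "wz": 0},
    {"x": 0, "y": -0.024, "z": 0.003, "wx": 0, "wy": 0, "wz": 0}
  ]
}}

```text
t: 22.48
eef_pos: [0.4548, -0.1894, 0.0172]
tool_rot: [0.005, 0.651, 0.759, 0.003]
contact_force: [7.9, 1.5, -5.7]
gripper_width: 0.997
```

Emit:
{"method": "jog_arm", "body": {
  "plan": [
    {"x": 0, "y": -0.012, "z": 0.003, "wx": 0, "wy": 0, "wz": 0},
    {"x": 0, "y": -0.022, "z": 0.003, "wx": 0, "wy": 0, "wz": 0},
    {"x": 0, "y": -0.022, "z": 0.003, "wx": 0, "wy": 0, "wz": 0}
  ]
}}

```text
t: 22.73
eef_pos: [0.453, -0.1898, 0.0171]
tool_rot: [0.007, 0.65, 0.76, 0.005]
contact_force: [8.6, 1.1, -6.1]
gripper_width: 0.999
```

```bash
python3 jaw.py 5c
```

```text
score 0.9611783623695374 px [1.25 7.25] moved mm [-16.91945674  -0.04134984]
22.7833 [-0.06635092 -0.07257337] 0.01711535524282587 [ 9.00165034  1.00617969 -5.10286263]
```

Emit:
{"method": "jog_arm", "body": {
  "plan": [
    {"x": 0, "y": -0.012, "z": 0.002, "wx": 0, "wy": 0, "wz": 0},
    {"x": 0, "y": -0.024, "z": 0.002, "wx": 0, "wy": 0, "wz": 0},
    {"x": 0, "y": -0.024, "z": 0.002, "wx": 0, "wy": 0, "wz": 0}
  ]
}}

```text
t: 23.03
eef_pos: [0.4503, -0.1901, 0.0171]
tool_rot: [0.008, 0.65, 0.76, 0.006]
contact_force: [4.9, 0.5, -0.6]
gripper_width: 1.001
```

Emit:
{"method": "jog_arm", "body": {
  "plan": [
    {"x": 0, "y": -0.012, "z": 0.002, "wx": 0, "wy": 0, "wz": 0},
    {"x": 0, "y": -0.022, "z": 0.002, "wx": 0, "wy": 0, "wz": 0},
    {"x": 0, "y": -0.022, "z": 0.002, "wx": 0, "wy": 0, "wz": 0}
  ]
}}

```text
t: 23.28
eef_pos: [0.4494, -0.1902, 0.0173]
tool_rot: [0.01, 0.65, 0.76, 0.009]
contact_force: [10.7, 1.5, -7.5]
gripper_width: 0.999
```

```bash
python3 jaw.py 5d
```

```text
score 0.9602910280227661 px [1.25 7.5 ] moved mm [-17.48577349   0.05387751]
23.3333 [-0.07009776 -0.07252091] 0.01728751879351458 [ 9.98098295  1.33534283 -6.06574095]
```

Emit:
{"method": "jog_arm", "body": {
  "plan": [
    {"x": 0, "y": -0.02, "z": 0, "wx": 0, "wy": 0, "wz": 0},
    {"x": 0, "y": -0.025, "z": 0, "wx": 0, "wy": 0, "wz": 0},
    {"x": 0, "y": -0.025, "z": 0, "wx": 0, "wy": 0, "wz": 0}
  ]
}}

```text
t: 23.58
eef_pos: [0.4494, -0.1901, 0.0181]
tool_rot: [0.014, 0.649, 0.761, 0.012]
contact_force: [13.1, 2.6, -8.0]
gripper_width: 1.001
```

```bash
python3 jaw.py 5e; python3 -c "
from h import *
rel(fx(-.0415,-.0720,.016),98.5)
rel(fx(-.0540,-.0720,.016),98.5)"
```

```text
score 0.96021968126297 px [1.25 7.5 ] moved mm [-17.48577349   0.05387751]
23.6333 [-0.06999918 -0.07239445] 0.018113544351992413 [14.01316177  1.66000796 -8.2090512 ]
xyz [0.001 0.142 0.016] w [0.0116 0.0014 0.0031]
xyz [0.001 0.08  0.013] w [0.0116 0.0014 0.0031]
```

Emit:
{"method": "jog_arm", "body": {
  "plan": [
    {"x": 0, "y": 0.06, "z": 0.01, "wx": 0.006, "wy": 0, "wz": 0},
    {"x": 0, "y": 0.12, "z": 0.014, "wx": 0.0116, "wy": 0.001, "wz": 0.003},
    {"x": 0, "y": 0.142, "z": 0.014, "wx": 0.0116, "wy": 0.001, "wz": 0.003},
    {"x": 0, "y": 0.142, "z": 0.014, "wx": 0.0116, "wy": 0.001, "wz": 0.003},
    {"x": 0, "y": 0.142, "z": 0.014, "wx": 0.0116, "wy": 0.001, "wz": 0.003},
    {"x": 0, "y": 0.142, "z": 0.014, "wx": 0.0116, "wy": 0.001, "wz": 0.003},
    {"x": 0, "y": 0.11, "z": 0.014, "wx": 0.0116, "wy": 0.001, "wz": 0.003},
    {"x": 0, "y": 0.09, "z": 0.014, "wx": 0.0116, "wy": 0.001, "wz": 0.003},
    {"x": 0, "y": 0.08, "z": 0.014, "wx": 0.0116, "wy": 0.001, "wz": 0.003},
    {"x": 0, "y": 0.08, "z": 0.014, "wx": 0.0116, "wy": 0.001, "wz": 0.003}
  ]
}}

```text
t: 24.47
eef_pos: [0.4651, -0.188, 0.0161]
tool_rot: [0.001, 0.653, 0.757, -0.0]
contact_force: [3.3, -1.7, -2.0]
gripper_width: 1.002
```

Emit:
{"method": "jog_arm", "body": {
  "plan": [
    {"x": 0, "y": -0.01, "z": 0, "wx": 0, "wy": 0, "wz": 0},
    {"x": 0, "y": -0.02, "z": 0, "wx": 0, "wy": 0, "wz": 0},
    {"x": 0, "y": -0.02, "z": 0, "wx": 0, "wy": 0, "wz": 0}
  ]
}}

```text
t: 24.72
eef_pos: [0.463, -0.1885, 0.0163]
tool_rot: [0.002, 0.653, 0.758, 0.001]
contact_force: [7.1, -1.1, -6.5]
gripper_width: 1.0
```

Emit:
{"method": "jog_arm", "body": {
  "plan": [
    {"x": 0, "y": -0.01, "z": 0, "wx": 0.001, "wy": 0, "wz": 0},
    {"x": 0, "y": -0.02, "z": 0, "wx": 0.001, "wy": 0, "wz": 0},
    {"x": 0, "y": -0.02, "z": 0, "wx": 0.001, "wy": 0, "wz": 0}
  ]
}}

```text
t: 24.97
eef_pos: [0.462, -0.1887, 0.0168]
tool_rot: [0.003, 0.653, 0.758, 0.002]
contact_force: [9.8, 0.2, -8.4]
gripper_width: 0.995
```

Emit:
{"method": "jog_arm", "body": {
  "plan": [
    {"x": 0, "y": -0.015, "z": 0, "wx": 0.001, "wy": 0, "wz": 0},
    {"x": 0, "y": -0.024, "z": 0, "wx": 0.001, "wy": 0, "wz": 0},
    {"x": 0, "y": -0.024, "z": 0, "wx": 0.001, "wy": 0, "wz": 0},
    {"x": 0, "y": -0.024, "z": 0, "wx": 0.001, "wy": 0, "wz": 0}
  ]
}}

```text
t: 25.3
eef_pos: [0.4609, -0.1888, 0.0173]
tool_rot: [0.004, 0.652, 0.758, 0.004]
contact_force: [12.3, 0.8, -8.4]
gripper_width: 1.005
```

```bash
python3 st.py; python3 jaw.py 6a
```

```text
25.3 [-0.05847212 -0.07284736] 0.017298835840047058 F [12.30134659  0.75402874 -8.41859714] Fx 12.27767946168901
trigger_grip [414. 334.] 0.94 [-0.0228868  -0.07232042]
top trigger_grip [377. 248.] 0.65 [-0.02067764 -0.06396122]
top jaw_face [301. 220.] 0.72 [0.07295317 0.09735226]
top piston_center [249. 266.] 0.95 [-0.01242453  0.23167777]
top piston_center [138. 261.] 0.89 [0.03963191 0.47718733]
top piston_center [134. 316.] 0.79 [-0.08205464  0.50330886]
top piston_center [306. 231.] 0.72 [0.04346642 0.09081655]
score 0.9586946368217468 px [1.25 7.75] moved mm [-18.05202716   0.14909426]
25.7 [-0.05842891 -0.07286957] 0.017297746706235746 [11.38690918  0.49862298 -8.39674191]
```

Emit:
{"method": "jog_arm", "body": {
  "plan": [
    {"x": 0, "y": -0.02, "z": 0, "wx": 0.001, "wy": 0, "wz": 0},
    {"x": 0, "y": -0.029, "z": 0, "wx": 0.001, "wy": 0, "wz": 0},
    {"x": 0, "y": -0.029, "z": 0, "wx": 0.001, "wy": 0, "wz": 0},
    {"x": 0, "y": -0.029, "z": 0, "wx": 0.001, "wy": 0, "wz": 0}
  ]
}}

```text
t: 26.03
eef_pos: [0.4585, -0.1892, 0.0181]
tool_rot: [0.006, 0.652, 0.758, 0.005]
contact_force: [7.2, 1.2, -1.1]
gripper_width: 1.002
```

```bash
python3 jaw.py 6b
```

```text
score 0.9593586325645447 px [1.25 7.75] moved mm [-18.05202716   0.14909426]
26.0833 [-0.06093376 -0.07286778] 0.018101401170343985 [ 7.29053622  2.29443674 -1.89437787]
```

Emit:
{"method": "jog_arm", "body": {
  "plan": [
    {"x": 0, "y": -0.015, "z": 0.003, "wx": 0.002, "wy": 0, "wz": 0},
    {"x": 0, "y": -0.022, "z": 0.003, "wx": 0.002, "wy": 0, "wz": 0},
    {"x": 0, "y": -0.022, "z": 0.003, "wx": 0.002, "wy": 0, "wz": 0},
    {"x": 0, "y": -0.022, "z": 0.003, "wx": 0.002, "wy": 0, "wz": 0}
  ]
}}

```text
t: 26.42
eef_pos: [0.4578, -0.1894, 0.0183]
tool_rot: [0.006, 0.651, 0.759, 0.005]
contact_force: [10.8, 0.9, -5.6]
gripper_width: 1.003
```

Emit:
{"method": "jog_arm", "body": {
  "plan": [
    {"x": 0, "y": -0.015, "z": 0.002, "wx": 0.002, "wy": 0, "wz": 0},
    {"x": 0, "y": -0.024, "z": 0.002, "wx": 0.002, "wy": 0, "wz": 0},
    {"x": 0, "y": -0.024, "z": 0.002, "wx": 0.002, "wy": 0, "wz": 0},
    {"x": 0, "y": -0.024, "z": 0.002, "wx": 0.002, "wy": 0, "wz": 0}
  ]
}}

```text
t: 26.75
eef_pos: [0.4573, -0.1894, 0.0185]
tool_rot: [0.007, 0.651, 0.759, 0.005]
contact_force: [12.7, 1.0, -9.6]
gripper_width: 0.996
```

```bash
python3 st.py; python3 jaw.py 6c
```

```text
26.75 [-0.06209025 -0.0729482 ] 0.01846541919517644 F [12.69449699  0.98093663 -9.55348071] Fx 12.700050567731477
trigger_grip [414. 331.] 0.57 [-0.02655897 -0.07169321]
jaw_face [456. 143.] 0.4 [-0.01400379 -0.00215261]
top trigger_grip [375. 249.] 0.62 [-0.02405509 -0.05916329]
top jaw_face [304. 221.] 0.64 [0.06908308 0.08977664]
top piston_center [308. 232.] 0.97 [0.04065579 0.08662263]
top piston_center [249. 267.] 0.82 [-0.01613484  0.23155098]
top piston_center [141. 260.] 0.6 [0.04106444 0.47059422]
top piston_center [131. 314.] 0.57 [-0.075859    0.50931179]
score 0.9593538641929626 px [1.25 7.75] moved mm [-18.05202716   0.14909426]
27.15 [-0.0620478  -0.07291964] 0.018474149781744446 [13.23434109  1.84345223 -9.35763473]
```

Emit:
{"method": "jog_arm", "body": {
  "plan": [
    {"x": 0, "y": -0.02, "z": 0, "wx": 0.002, "wy": 0, "wz": 0},
    {"x": 0, "y": -0.028, "z": 0, "wx": 0.002, "wy": 0, "wz": 0},
    {"x": 0, "y": -0.028, "z": 0, "wx": 0.002, "wy": 0, "wz": 0},
    {"x": 0, "y": -0.028, "z": 0, "wx": 0.002, "wy": 0, "wz": 0}
  ]
}}

```text
t: 27.48
eef_pos: [0.4567, -0.1895, 0.0192]
tool_rot: [0.008, 0.65, 0.76, 0.006]
contact_force: [14.5, 1.9, -10.9]
gripper_width: 0.999
```

```bash
python3 jaw.py 6d
```

```text
score 0.9579576253890991 px [1.25 7.75] moved mm [-18.05202716   0.14909426]
27.5333 [-0.0627239  -0.07287124] 0.019132771980628616 [ 14.2044686    1.66225783 -11.01440662]
```

Emit:
{"method": "jog_arm", "body": {
  "plan": [
    {"x": 0, "y": -0.02, "z": 0, "wx": 0.002, "wy": 0, "wz": 0},
    {"x": 0, "y": -0.032, "z": 0, "wx": 0.002, "wy": 0, "wz": 0},
    {"x": 0, "y": -0.032, "z": 0, "wx": 0.002, "wy": 0, "wz": 0},
    {"x": 0, "y": -0.032, "z": 0, "wx": 0.002, "wy": 0, "wz": 0}
  ]
}}

```text
t: 27.87
eef_pos: [0.4558, -0.1895, 0.0199]
tool_rot: [0.009, 0.65, 0.76, 0.008]
contact_force: [14.8, 0.8, -11.2]
gripper_width: 0.997
```

```bash
python3 st.py|head -3
```

```text
27.8667 [-0.06356525 -0.07274015] 0.019926395692146298 F [ 14.79456771   0.77992638 -11.20042955] Fx 14.747342619032336
trigger_grip [416. 330.] 0.9 [-0.02680896 -0.07174138]
top trigger_grip [374. 250.] 0.55 [-0.02593021 -0.05649953]
```

Emit:
{"method": "jog_arm", "body": {
  "plan": [
    {"x": 0, "y": -0.02, "z": 0, "wx": 0.003, "wy": 0, "wz": 0},
    {"x": 0, "y": -0.036, "z": 0, "wx": 0.003, "wy": 0, "wz": 0},
    {"x": 0, "y": -0.036, "z": 0, "wx": 0.003, "wy": 0, "wz": 0},
    {"x": 0, "y": -0.036, "z": 0, "wx": 0.003, "wy": 0, "wz": 0}
  ]
}}

```text
t: 28.55
eef_pos: [0.4549, -0.1895, 0.0208]
tool_rot: [0.01, 0.649, 0.761, 0.008]
contact_force: [17.7, 1.9, -12.3]
gripper_width: 1.0
```

```bash
python3 st.py|head -3;python3 jaw.py 6e
```

```text
28.55 [-0.0645324  -0.07264285] 0.020798453591273927 F [ 17.66155679   1.872637   -12.27759641] Fx 17.744353211937376
trigger_grip [414. 332.] 0.95 [-0.02829369 -0.07293849]
top trigger_grip [379. 250.] 0.53 [-0.02748535 -0.06854269]
score 0.9562238454818726 px [1.5 8. ] moved mm [-18.71187433  -0.31621309]
28.95 [-0.06444469 -0.07265608] 0.020823374421223458 [ 17.37407363   1.64894077 -10.81471841]
```

17.5 N stalls the trigger about 5 mm short of home. I let it spring right out, then make one check squeeze of about 15 N.

Emit:
{"method": "jog_arm", "body": {
  "plan": [
    {"x": 0, "y": 0.04, "z": 0.01, "wx": 0.005, "wy": 0, "wz": 0},
    {"x": 0, "y": 0.08, "z": 0.02, "wx": 0.008, "wy": 0, "wz": 0},
    {"x": 0, "y": 0.115, "z": 0.024, "wx": 0.008, "wy": 0, "wz": 0},
    {"x": 0, "y": 0.115, "z": 0.024, "wx": 0.008, "wy": 0, "wz": 0},
    {"x": 0, "y": 0.115, "z": 0.024, "wx": 0.008, "wy": 0, "wz": 0},
    {"x": 0, "y": 0.115, "z": 0.024, "wx": 0.008, "wy": 0, "wz": 0}
  ]
}}

```text
t: 29.45
eef_pos: [0.4764, -0.186, 0.0162]
tool_rot: [0.001, 0.649, 0.761, -0.002]
contact_force: [0.6, 0.4, 0.0]
gripper_width: 0.998
```

```bash
python3 st.py;python3 jaw.py 7a; python3 -c "
from h import *
rel(fx(-.0540,-.0720,.016),98.5)"
```

```text
29.45 [-0.04273465 -0.07239642] 0.016195275776080587 F [0.58496219 0.42764346 0.02323403] Fx 0.6417466088640469
trigger_grip [397. 336.] 0.69 [-0.01384677 -0.0711618 ]
top trigger_grip [376. 245.] 0.49 [-0.0151081  -0.06264152]
top jaw_face [304. 221.] 0.76 [0.06915945 0.09023326]
top piston_center [134. 316.] 0.96 [-0.08161349  0.50325315]
top piston_center [248. 269.] 0.94 [-0.01901497  0.23498062]
top piston_center [306. 231.] 0.77 [0.04320045 0.09062749]
top piston_center [141. 260.] 0.73 [0.04151619 0.47191036]
score 0.958687424659729 px [1.25 7.75] moved mm [-18.05202716   0.14909426]
29.85 [-0.04153104 -0.07255079] 0.016649328253317438 [ 1.15861962 -0.83846316  0.05459445]
xyz [ 0.003 -0.062  0.003] w [0.     0.0012 0.0032]
```

Emit:
{"method": "jog_arm", "body": {
  "plan": [
    {"x": 0, "y": -0.03, "z": 0, "wx": 0, "wy": 0, "wz": 0},
    {"x": 0, "y": -0.05, "z": 0, "wx": 0, "wy": 0, "wz": 0},
    {"x": 0, "y": -0.06, "z": 0, "wx": 0, "wy": 0, "wz": 0},
    {"x": 0, "y": -0.06, "z": 0, "wx": 0, "wy": 0, "wz": 0},
    {"x": 0, "y": -0.06, "z": 0, "wx": 0, "wy": 0, "wz": 0}
  ]
}}

```text
t: 30.27
eef_pos: [0.4659, -0.1881, 0.0168]
tool_rot: [0.002, 0.649, 0.761, -0.001]
contact_force: [0.9, -0.7, -0.1]
gripper_width: 0.995
```

Emit:
{"method": "jog_arm", "body": {
  "plan": [
    {"x": 0, "y": -0.01, "z": 0.002, "wx": 0.001, "wy": 0, "wz": 0},
    {"x": 0, "y": -0.02, "z": 0.002, "wx": 0.001, "wy": 0, "wz": 0},
    {"x": 0, "y": -0.02, "z": 0.002, "wx": 0.001, "wy": 0, "wz": 0}
  ]
}}

```text
t: 30.52
eef_pos: [0.4632, -0.1888, 0.0168]
tool_rot: [0.002, 0.649, 0.761, -0.001]
contact_force: [6.3, -0.8, -0.7]
gripper_width: 1.003
```

Emit:
{"method": "jog_arm", "body": {
  "plan": [
    {"x": 0, "y": -0.01, "z": 0.002, "wx": 0.001, "wy": 0, "wz": 0},
    {"x": 0, "y": -0.02, "z": 0.002, "wx": 0.001, "wy": 0, "wz": 0},
    {"x": 0, "y": -0.02, "z": 0.002, "wx": 0.001, "wy": 0, "wz": 0}
  ]
}}

```text
t: 30.77
eef_pos: [0.4618, -0.1892, 0.0168]
tool_rot: [0.003, 0.649, 0.761, -0.001]
contact_force: [8.2, -0.0, -4.3]
gripper_width: 1.003
```

Emit:
{"method": "jog_arm", "body": {
  "plan": [
    {"x": 0, "y": -0.012, "z": 0.002, "wx": 0.001, "wy": 0, "wz": 0},
    {"x": 0, "y": -0.024, "z": 0.002, "wx": 0.001, "wy": 0, "wz": 0},
    {"x": 0, "y": -0.024, "z": 0.002, "wx": 0.001, "wy": 0, "wz": 0}
  ]
}}

```text
t: 31.02
eef_pos: [0.4605, -0.1895, 0.0168]
tool_rot: [0.004, 0.648, 0.761, 0.001]
contact_force: [12.7, 0.2, -8.9]
gripper_width: 1.0
```

Emit:
{"method": "jog_arm", "body": {
  "plan": [
    {"x": 0, "y": -0.015, "z": 0.002, "wx": 0.001, "wy": 0, "wz": 0},
    {"x": 0, "y": -0.026, "z": 0.002, "wx": 0.001, "wy": 0, "wz": 0},
    {"x": 0, "y": -0.026, "z": 0.002, "wx": 0.001, "wy": 0, "wz": 0}
  ]
}}

```text
t: 31.27
eef_pos: [0.4586, -0.1898, 0.0171]
tool_rot: [0.005, 0.648, 0.762, 0.002]
contact_force: [8.9, 1.2, -1.4]
gripper_width: 0.999
```

```bash
python3 st.py | head -3;python3 jaw.py 7b
```

```text
31.2667 [-0.06087272 -0.07352675] 0.017069393002424896 F [ 8.92738619  1.15378489 -1.38225806] Fx 8.999866825920968
trigger_grip [417. 331.] 0.81 [-0.0245872  -0.07097177]
top trigger_grip [377. 248.] 0.55 [-0.02259547 -0.06431195]
score 0.9584406614303589 px [1.25 7.75] moved mm [-18.05202716   0.14909426]
31.6667 [-0.06095769 -0.0735101 ] 0.017128205624129204 [ 7.97296903 -0.20402711 -2.83899173]
```

Emit:
{"method": "jog_arm", "body": {
  "plan": [
    {"x": 0, "y": -0.015, "z": 0.003, "wx": 0.002, "wy": 0, "wz": 0},
    {"x": 0, "y": -0.025, "z": 0.003, "wx": 0.002, "wy": 0, "wz": 0},
    {"x": 0, "y": -0.025, "z": 0.003, "wx": 0.002, "wy": 0, "wz": 0},
    {"x": 0, "y": -0.025, "z": 0.003, "wx": 0.002, "wy": 0, "wz": 0}
  ]
}}

```text
t: 32.0
eef_pos: [0.4577, -0.19, 0.0172]
tool_rot: [0.005, 0.648, 0.762, 0.002]
contact_force: [11.8, 0.5, -6.7]
gripper_width: 1.001
```

Emit:
{"method": "jog_arm", "body": {
  "plan": [
    {"x": 0, "y": -0.018, "z": 0.002, "wx": 0.002, "wy": 0, "wz": 0},
    {"x": 0, "y": -0.028, "z": 0.002, "wx": 0.002, "wy": 0, "wz": 0},
    {"x": 0, "y": -0.028, "z": 0.002, "wx": 0.002, "wy": 0, "wz": 0},
    {"x": 0, "y": -0.028, "z": 0.002, "wx": 0.002, "wy": 0, "wz": 0}
  ]
}}

```text
t: 32.33
eef_pos: [0.4569, -0.1902, 0.0174]
tool_rot: [0.006, 0.647, 0.762, 0.003]
contact_force: [13.9, -0.1, -9.5]
gripper_width: 0.998
```

Emit:
{"method": "jog_arm", "body": {
  "plan": [
    {"x": 0, "y": -0.02, "z": 0.002, "wx": 0.002, "wy": 0, "wz": 0},
    {"x": 0, "y": -0.031, "z": 0.002, "wx": 0.002, "wy": 0, "wz": 0},
    {"x": 0, "y": -0.031, "z": 0.002, "wx": 0.002, "wy": 0, "wz": 0},
    {"x": 0, "y": -0.031, "z": 0.002, "wx": 0.002, "wy": 0, "wz": 0}
  ]
}}

```text
t: 32.67
eef_pos: [0.4559, -0.1903, 0.0176]
tool_rot: [0.007, 0.647, 0.763, 0.004]
contact_force: [16.1, 1.7, -11.2]
gripper_width: 1.001
```

```bash
python3 st.py | head -3;python3 jaw.py 7c
```

```text
32.6667 [-0.0635882  -0.07360358] 0.017644990304512203 F [ 16.08687759   1.66714326 -11.20179738] Fx 16.15659659362601
trigger_grip [417. 333.] 0.79 [-0.02687828 -0.07227177]
top trigger_grip [376. 251.] 0.62 [-0.02822606 -0.06050221]
score 0.9568695425987244 px [1.5  7.75] moved mm [-18.14568692  -0.41145078]
33.0667 [-0.06356923 -0.07361188] 0.017635658058087315 [ 16.21550314   1.21775365 -12.81951207]
```

16.1 N stalls the trigger about 7 mm short of home and the jaw no longer moves. Release, then lift away.

Emit:
{"method": "jog_arm", "body": {
  "plan": [
    {"x": 0, "y": 0.04, "z": 0.0, "wx": 0.003, "wy": 0, "wz": 0},
    {"x": 0, "y": 0.08, "z": 0.0, "wx": 0.005, "wy": 0, "wz": 0},
    {"x": 0, "y": 0.12, "z": 0.0, "wx": 0.005, "wy": 0, "wz": 0},
    {"x": 0, "y": 0.13, "z": 0.0, "wx": 0.005, "wy": 0, "wz": 0},
    {"x": 0, "y": 0.13, "z": 0.0, "wx": 0.005, "wy": 0, "wz": 0},
    {"x": 0, "y": 0.13, "z": -0.1, "wx": 0.005, "wy": 0, "wz": 0},
    {"x": 0, "y": 0.13, "z": -0.25, "wx": 0.005, "wy": 0, "wz": 0},
    {"x": 0, "y": 0.13, "z": -0.45, "wx": 0.005, "wy": 0, "wz": 0},
    {"x": 0, "y": 0.13, "z": -0.65, "wx": 0.005, "wy": 0, "wz": 0},
    {"x": 0, "y": 0.13, "z": -0.8, "wx": 0.005, "wy": 0, "wz": 0},
    {"x": 0, "y": 0.13, "z": -0.8, "wx": 0.005, "wy": 0, "wz": 0}
  ]
}}

```text
t: 33.98
eef_pos: [0.4815, -0.1863, 0.1837]
tool_rot: [0.006, 0.647, 0.763, -0.001]
contact_force: [1.0, 1.0, -1.0]
gripper_width: 1.001
```

```bash
python3 jaw.py 8; python3 -c "
from h import *
im=shot('wrist','w11')
cal=cams.get_calibration('wrist')
for n,z in (('trigger_grip',.04),('jaw_face',.033),('piston_center',.038),('pin',.012)):
    for r in finder.place_of('wrist',n)[:1]: print(n,round(r['confidence'],2),loc(at_z('wrist',r['location'],z,cal)))
"
```

```text
score 0.958558976650238 px [1.25 7.75] moved mm [-18.05202716   0.14909426]
34.0333 [-0.03914677 -0.07323716] 0.18097199405012332 [-0.54446287 -0.79569947 -1.22329959]
trigger_grip 0.85 [-0.01340436 -0.07152106]
jaw_face 0.83 [0.06828314 0.08682667]
piston_center 0.63 [0.03849437 0.0891556 ]
pin 0.68 [-0.06385699  0.10628059]
```

View pics/w11.png

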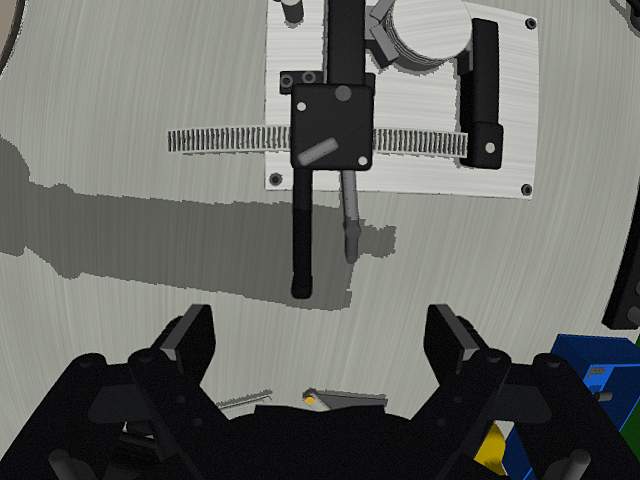

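The picture shows the piston at (428,30) held between the V and the sliding jaw, which touches it at (465,60). The trigger is sprung out at (350,228), the pin still stands at (292,10), and the robot is clear.

```bash
python3 -c "
from h import *
print(bot.hand_in())"
```

```text
the job is handed in; nothing more can be done
None
```

The small bare piston is standing crown up in the V, gripped by the sliding jaw, and the job is handed in. The clock read about 34 s of the 72 s allowed at my last reading.

- **Placing:** I gripped the piston at 40 N, set it down about 3 mm in front of the V faces so that the jaw would push it home, and let go.
- **Squeezing:** I pushed the trigger with one finger while the arm did the squeezing, so the wrist force read the squeeze directly. The jaw was moved by the trigger only. It took five full strokes, then a sixth that bore on the piston.
- **Tightness:** The sixth squeeze stalled at about 17.5 N, 5–6 mm short of home. After the trigger sprang right out, a check squeeze stalled at about 16 N, about 7 mm short. The jaw did not move any further.
- **Final picture:** The piston centre read at fixture (38, 89) mm and the jaw face at x 68 mm, against 40, 90 and 71 mm for a fully seated piston. That agrees within a few mm, which is about as well as I can measure. The trigger is sprung out, the robot is touching nothing, and the pin still stands. The other bystanders were not checked one by one.

**What disagreed:** In both of the last two squeezes the force dropped briefly from about 12 N to 8 N and then built up again. The pad appears to have slipped on the roll. The first stroke also measured only about 2.4 mm of jaw travel, where 3 to 6 mm was expected; my jaw reading is good to only about half a millimetre.

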